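# Set the oiled Easter ware out to dry

### The arm

A 6-joint arm with a two-finger parallel gripper is mounted at the origin on the work surface. World frame = base frame: x ahead of the robot, y to its left, z up, the work surface at z = 0. Lengths are in m, angles in rad, forces in N, time in s.
With the tool pointing down it reaches from about 0.325 to 0.875 m from the base axis. Payload 4.4 kg.
Tool frame: the origin (TCP) lies between the finger pads; the fingertips stand ahead of it and the grasp point (between the pads) lies 5 mm behind it (arm.tip_reach is the z of the fingertips in the tool frame, in m); z points along the fingers, y is the line along which they close (so a half turn about z gives the same grasp; the last joint's range is limited). The gripper opens to 85 mm and grips with 20 to 120 N. Pads are 22 mm wide; open, the fingers measure 114 mm over their backs; the gripper's body (76 mm by 85 mm) begins 54 mm behind the grasp point. The pads swing forward as they close: fully open they stand 13 mm farther back than shut.
Start: joints at [-1.331, 0.207, 1.542, -0, 1.393, -0.15], TCP at [0.219, -0.532, 0.245] pointing down, gripper open.
Joint ranges: [-2.73, 2.73], [-0.86, 2.22], [0.23, 2.46], [-1.11, 4.25], [0.08, 2.63], [-2.82, 2.82]. Speed limits (rad/s): [2.79, 2.79, 3.14, 3.14, 3.14, 3.14].

### API

Orientations are given as a rotation vector (axis times angle).
In Python, from workcell import arm gives the robot as it stands.
- The arm moves only by the tool arm_command, never from a script. Its argument "commands" is text: rows parted by semicolons, each of 7 numbers parted by spaces: the shift along the tool's x, y, z in cm, then the turn, a rotation vector about the tool's x, y, z in degrees, then the closure, from -1 (fully open) to 1 (shut), so that 0 is half open. A call has 1 to 10 rows; each row shifts and turns the commanded pose from where the row before left it, along the tool's axes as they then stand; what a row does not reach is not made up. A row lasts 1/8 s, in which the tool goes at most 62.5 mm and 10.7 degrees, less where a joint would pass 70% of its speed; a pose out of reach is approached as far as the arm can. A call is refused whole if a number of a shift passes 6.25 or a number of a turn 10.7, either way. A call with a gripper value outside its range is refused whole. The fingers move at their own pace and stop on an object; the grip force is fixed at half the most. Time passes only in rows, so rows that do not move let the fingers close. It gives the time, the measured TCP pose, the force, the opening and the grip force at its end, in the units of the state.
- arm.get_state(): the state, without advancing time (a new reading comes with each control period).
- arm.read_camera(name): name is "scene" or "top" or "wrist"; returns a dict with "pixels" (420x560x3 uint8, blue, green, red), "fx", "fy", "cx", "cy" (pixels), "rvec" (rotation vector, rad) and "tvec" (3), from world to camera coordinates, as OpenCV has them. Camera axes: x right, y down, z forward; pixel columns grow to the right and rows downward; lengths in m; the calibration is good to about 2 mm. A picture is of the moment at which its call begins. There is no depth.
- arm.close_job(): hands the job in; it is judged then, once.
The state is a dict: "t": time; "joints": joint angles; "qvel": joint speeds; "joint_torque": joint torques, N m; "eef_pos": TCP position; "ee_rot": TCP orientation; "force": force on the tool from outside, world axes, zero at the start; "wrist_torque": the same for the moment, N m; "finger_gap": finger opening in m; "finger_force": force on a finger pad.
Only numpy, scipy, OpenCV 4.12 (cv2) and the standard library are available. Lean on these libraries where they do the work, as an engineer would, in place of code of your own. Each camera call takes 0.05 s, during which the arm holds its last target. There are 200 camera calls.

### The job

The turned wooden eggs and the little basket on the bench have just been oiled and must dry: stand every egg upright, foot down, in a pocket of its own in the drying tray, setting each one down gently because the soft wood dents, and hang the basket by the middle of its hoop handle on the hook of the drying post, leaving it hanging quietly. The order does not matter; leave the oil jar, sanding block and brush where they are.

Things in the scene. Friction and masses are not known exactly. Their poses are not given: they have to be found in the camera images.
- egg0_mid (a point): Turned pale wooden egg standing on its flat foot (35 mm across), narrow end up: 78 mm tall, 56 mm across at its widest, 33 mm above the foot; about 70 g. This point is on its axis half-way up, 39 mm above the foot; z is the egg's axis, towards the narrow end. 5 or 6 of the six eggs are present.
- egg1_mid (a point): Turned pale wooden egg standing on its flat foot (35 mm across), narrow end up: 78 mm tall, 56 mm across at its widest, 33 mm above the foot; about 70 g. This point is on its axis half-way up, 39 mm above the foot; z is the egg's axis, towards the narrow end. 5 or 6 of the six eggs are present.
- egg2_mid (a point): Turned pale wooden egg standing on its flat foot (35 mm across), narrow end up: 78 mm tall, 56 mm across at its widest, 33 mm above the foot; about 70 g. This point is on its axis half-way up, 39 mm above the foot; z is the egg's axis, towards the narrow end. 5 or 6 of the six eggs are present.
- egg3_mid (a point): Turned pale wooden egg standing on its flat foot (35 mm across), narrow end up: 78 mm tall, 56 mm across at its widest, 33 mm above the foot; about 70 g. This point is on its axis half-way up, 39 mm above the foot; z is the egg's axis, towards the narrow end. 5 or 6 of the six eggs are present.
- egg4_mid (a point): Turned pale wooden egg standing on its flat foot (35 mm across), narrow end up: 78 mm tall, 56 mm across at its widest, 33 mm above the foot; about 70 g. This point is on its axis half-way up, 39 mm above the foot; z is the egg's axis, towards the narrow end. 5 or 6 of the six eggs are present.
- egg5_mid (a point): Turned pale wooden egg standing on its flat foot (35 mm across), narrow end up: 78 mm tall, 56 mm across at its widest, 33 mm above the foot; about 70 g. This point is on its axis half-way up, 39 mm above the foot; z is the egg's axis, towards the narrow end. 5 or 6 of the six eggs are present.
- tray: Drying tray: a fixed flat wooden board with eight round pockets in two rows of four, 285 mm (x) by 185 mm (y), 30 mm high, with an 8 mm batten 18 mm high at each short end; origin under its middle, z up. The pockets are 68 mm apart along x and 94 mm apart across y.
- pocket0 (a point): Centre of the mouth of a round flat-bottomed pocket in the tray's top, 30 mm above the bench; 54 mm wide, 14 mm deep; axes as the tray's. An egg set in it stands with its foot on the pocket's floor, with 1 to 2 mm of play all round at the mouth; its half-way point is then 25 mm above this point.
- pocket1 (a point): Centre of the mouth of a round flat-bottomed pocket in the tray's top, 30 mm above the bench; 54 mm wide, 14 mm deep; axes as the tray's. An egg set in it stands with its foot on the pocket's floor, with 1 to 2 mm of play all round at the mouth; its half-way point is then 25 mm above this point.
- pocket2 (a point): Centre of the mouth of a round flat-bottomed pocket in the tray's top, 30 mm above the bench; 54 mm wide, 14 mm deep; axes as the tray's. An egg set in it stands with its foot on the pocket's floor, with 1 to 2 mm of play all round at the mouth; its half-way point is then 25 mm above this point.
- pocket3 (a point): Centre of the mouth of a round flat-bottomed pocket in the tray's top, 30 mm above the bench; 54 mm wide, 14 mm deep; axes as the tray's. An egg set in it stands with its foot on the pocket's floor, with 1 to 2 mm of play all round at the mouth; its half-way point is then 25 mm above this point.
- pocket4 (a point): Centre of the mouth of a round flat-bottomed pocket in the tray's top, 30 mm above the bench; 54 mm wide, 14 mm deep; axes as the tray's. An egg set in it stands with its foot on the pocket's floor, with 1 to 2 mm of play all round at the mouth; its half-way point is then 25 mm above this point.
- pocket5 (a point): Centre of the mouth of a round flat-bottomed pocket in the tray's top, 30 mm above the bench; 54 mm wide, 14 mm deep; axes as the tray's. An egg set in it stands with its foot on the pocket's floor, with 1 to 2 mm of play all round at the mouth; its half-way point is then 25 mm above this point.
- pocket6 (a point): Centre of the mouth of a round flat-bottomed pocket in the tray's top, 30 mm above the bench; 54 mm wide, 14 mm deep; axes as the tray's. An egg set in it stands with its foot on the pocket's floor, with 1 to 2 mm of play all round at the mouth; its half-way point is then 25 mm above this point.
- pocket7 (a point): Centre of the mouth of a round flat-bottomed pocket in the tray's top, 30 mm above the bench; 54 mm wide, 14 mm deep; axes as the tray's. An egg set in it stands with its foot on the pocket's floor, with 1 to 2 mm of play all round at the mouth; its half-way point is then 25 mm above this point.
- basket: Open slatted wooden box 110 mm (x) by 160 mm (y), 60 mm high, about 0.22 kg, with a hoop handle of flat strip, 18 mm wide (x) and 5 mm thick, that stands over its length (y): the legs, 165 mm apart, rise outside the two ends and curve over to the top. Origin in the middle of the underside, z up.
- handle (a point): Top middle of the hoop handle, half-way through the strip's thickness, 160 mm above the basket's underside; axes as the basket's. The strip is 8 mm lower 46 mm to either side (y), 32 mm lower at 73 mm, upright from there down. The opening between the basket's rim and the hoop is about 95 mm high.
- post: Drying post: fixed upright wooden post 30 mm square and 298 mm tall on a foot plate 100 mm square, with one steel hook that reaches out from it to -x, 10 mm thick, upturned at its end. Origin under the post's middle, z up. To hang, the hoop stands across the hook (basket y along this y, either way round) and passes over the tip from the -x side.
- hook_seat (a point): Top of the lowest part of the hook, where the handle rests: 255 mm above the bench, 105 mm out (-x) from the post's middle; axes as the post's. The hook is level for 10 mm to either side (x) of here, then rises to 280 mm at the tip (middle of the bar) and gently, 13 mm in all, towards the post.
- hook_tip (a point): Middle of the rounded end of the hook's turned-up tip, 35 mm in front (-x) of the seat; the highest steel there is 285 mm above the bench; axes as the post's.
- oil_jar: Bystander: closed amber glass jar, 72 mm across, 100 mm tall; origin at the middle of its underside.
- sanding_block: Bystander: grey sanding block 75 x 110 x 45 mm; origin at the middle of its underside.
- brush: Bystander: small brush with wooden handle, 200 mm long, lying along its x; origin on the bench under its middle.
There are look-alikes about, which are no part of the job. Leave any pink or turquoise look-alike of the part that bears egg5_mid alone.

How it is judged:
At the end, for the whole second after the job is handed in: Each egg present stands at rest in a pocket: axis within 8 mm of its centre, within 0.2 rad of upright, half-way point 20 to 31 mm above the tray top. The basket hangs almost still, its weight on the hook, handle middle within 30 mm of the seat, within 0.3 rad of level ((horizontal distance between egg0_mid and pocket0 below 0.008 m or horizontal distance between egg0_mid and pocket1 below 0.008 m or horizontal distance between egg0_mid and pocket2 below 0.008 m or horizontal distance between egg0_mid and pocket3 below 0.008 m or horizontal distance between egg0_mid and pocket4 below 0.008 m or horizontal distance between egg0_mid and pocket5 below 0.008 m or horizontal distance between egg0_mid and pocket6 below 0.008 m or horizontal distance between egg0_mid and pocket7 below 0.008 m) and z of egg0_mid in the frame of pocket0 between 0.02 and 0.031 m and angle between each of egg0_mid, egg1_mid, egg2_mid, egg3_mid, egg4_mid, egg5_mid's own z axis and vertical below 0.2 rad and linear speed of each of egg0, egg1, egg2, egg3, egg4, egg5 below 0.03 m/s and (horizontal distance between egg1_mid and pocket0 below 0.008 m or horizontal distance between egg1_mid and pocket1 below 0.008 m or horizontal distance between egg1_mid and pocket2 below 0.008 m or horizontal distance between egg1_mid and pocket3 below 0.008 m or horizontal distance between egg1_mid and pocket4 below 0.008 m or horizontal distance between egg1_mid and pocket5 below 0.008 m or horizontal distance between egg1_mid and pocket6 below 0.008 m or horizontal distance between egg1_mid and pocket7 below 0.008 m) and z of egg1_mid in the frame of pocket0 between 0.02 and 0.031 m and (horizontal distance between egg2_mid and pocket0 below 0.008 m or horizontal distance between egg2_mid and pocket1 below 0.008 m or horizontal distance between egg2_mid and pocket2 below 0.008 m or horizontal distance between egg2_mid and pocket3 below 0.008 m or horizontal distance between egg2_mid and pocket4 below 0.008 m or horizontal distance between egg2_mid and pocket5 below 0.008 m or horizontal distance between egg2_mid and pocket6 below 0.008 m or horizontal distance between egg2_mid and pocket7 below 0.008 m) and z of egg2_mid in the frame of pocket0 between 0.02 and 0.031 m and (horizontal distance between egg3_mid and pocket0 below 0.008 m or horizontal distance between egg3_mid and pocket1 below 0.008 m or horizontal distance between egg3_mid and pocket2 below 0.008 m or horizontal distance between egg3_mid and pocket3 below 0.008 m or horizontal distance between egg3_mid and pocket4 below 0.008 m or horizontal distance between egg3_mid and pocket5 below 0.008 m or horizontal distance between egg3_mid and pocket6 below 0.008 m or horizontal distance between egg3_mid and pocket7 below 0.008 m) and z of egg3_mid in the frame of pocket0 between 0.02 and 0.031 m and (horizontal distance between egg4_mid and pocket0 below 0.008 m or horizontal distance between egg4_mid and pocket1 below 0.008 m or horizontal distance between egg4_mid and pocket2 below 0.008 m or horizontal distance between egg4_mid and pocket3 below 0.008 m or horizontal distance between egg4_mid and pocket4 below 0.008 m or horizontal distance between egg4_mid and pocket5 below 0.008 m or horizontal distance between egg4_mid and pocket6 below 0.008 m or horizontal distance between egg4_mid and pocket7 below 0.008 m) and z of egg4_mid in the frame of pocket0 between 0.02 and 0.031 m and (horizontal distance between egg5_mid and pocket0 below 0.008 m or horizontal distance between egg5_mid and pocket1 below 0.008 m or horizontal distance between egg5_mid and pocket2 below 0.008 m or horizontal distance between egg5_mid and pocket3 below 0.008 m or horizontal distance between egg5_mid and pocket4 below 0.008 m or horizontal distance between egg5_mid and pocket5 below 0.008 m or horizontal distance between egg5_mid and pocket6 below 0.008 m or horizontal distance between egg5_mid and pocket7 below 0.008 m) and z of egg5_mid in the frame of pocket0 between 0.02 and 0.031 m and distance between handle and hook_seat below 0.03 m and angle between handle's own z axis and vertical below 0.3 rad and contact force between basket and post above 0.8 N and linear speed of basket below 0.12 m/s); the robot touches nothing.
It fails at once if an egg is dropped or pressed hard onto the tray (over 30 N) (contact force between any of egg0, egg1, egg2, egg3, egg4, egg5 and tray above 30 N).
It fails at once if the oil jar, sanding block or brush is pushed about (moved more than 30 mm) (distance of any of oil_jar, sanding_block, brush from where it was at the start of the episode above 0.03 m).
Of egg0, egg1, egg2, egg3, egg4, egg5 only 5 to 6 are there at a start; the rules pass over those that are not, and their reading is None.
At some moment in a run one of basket may be knocked a few centimetres aside while the robot is not near it.
It also fails if it takes over 208 s, if anything falls off the work surface, if the arm or the gripper's body presses on something with over 40 N, if the wrist force passes 120 N, or if a joint passes its speed limit or range.

## Working session

There is one attempt and no reset: what is moved stays moved. The work goes in short steps, Python scripts to look and compute and a tool call to move; the robot and the scene stay as the last step left them, time stands still between calls to the robot, and variables do not carry over. Pictures are saved under pics/ and viewed, at most 16 in all, crops included, and the job is handed in when it is done.

Besides the shell and the picture viewer there is one more tool, called after "Request:" as name(argument=value, ...) on one line, values as JSON. arm_command: Moves the arm, as the interface text tells. Its arguments: {"type":"object","properties":{"commands":{"type":"string"}},"required":["commands"]}

```bash
mkdir -p pics; cat > h.py <<'E'
import numpy as np, cv2
from workcell import arm
def cam(n,save=None):
    c=arm.read_camera(n)
    if save: cv2.imwrite('pics/'+save,c['pixels'])
    return c
def K(c): return np.array([[c['fx'],0,c['cx']],[0,c['fy'],c['cy']],[0,0,1.]])
def proj(c,P):
    return cv2.projectPoints(np.array(P,float).reshape(-1,1,3),np.array(c['rvec'],float),np.array(c['tvec'],float),K(c),None)[0].reshape(-1,2)
def ray(c,u,v,z):
    R=cv2.Rodrigues(np.array(c['rvec'],float))[0]; o=-R.T@np.array(c['tvec'],float)
    d=R.T@np.linalg.inv(K(c))@np.array([u,v,1.]); return o+d*(z-o[2])/d[2]
def st():
    s=arm.get_state(); print('t',s['t'],'pos',np.round(s['eef_pos'],4),'rot',np.round(s['ee_rot'],3),'gap',s['finger_gap'],'F',np.round(s['force'],1),'q',np.round(s['joints'],2)); return s
E
python3 - <<'E'
from h import *
print(arm.tip_reach); st()
a=cam('top','top0.png'); b=cam('scene','scene0.png'); 
for c in (a,b): print(c['fx'],c['cx'],c['cy'],c['rvec'],c['tvec'])
E
```

```text
0.014
t 0.0 pos [ 0.2188 -0.5309  0.2441] rot [-3.08  -0.609  0.   ] gap 0.08547235865270396 F [-0.9 -0.9  0. ] q [-1.33  0.21  1.54  0.    1.39 -0.15]
514.8309203547908 282.3585061376447 214.37588770389428 [ 2.13171346 -2.17406169  0.13029824] [-1.47713062e-03  5.69374630e-01  1.57807748e+00]
448.4839866245726 274.01807766451077 213.11717214707133 [ 1.4192821   1.91239757 -0.97420112] [ 0.17522726 -0.13761582  1.83659299]
```

View pics/top0.png

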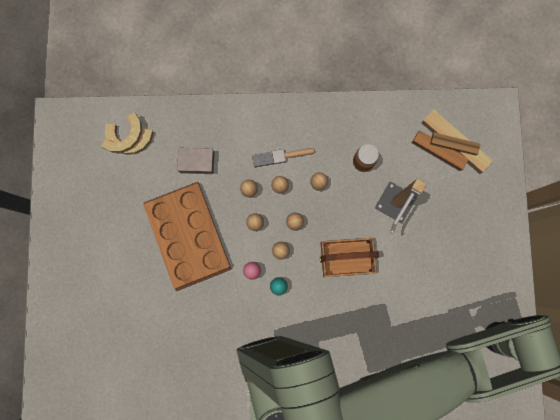

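View pics/scene0.png

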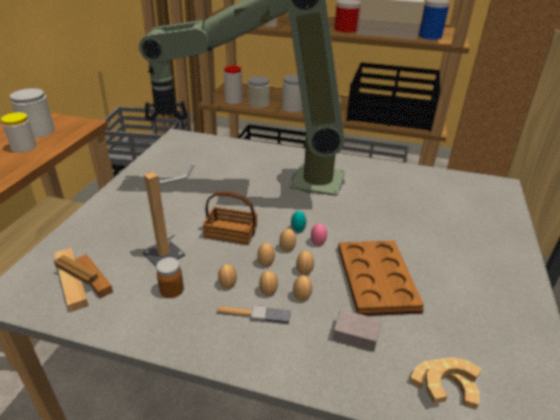

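The six pale wooden eggs are in the top view at (249,188), (280,185), (319,181), (255,222), (295,221) and (281,250). The pink (252,271) and turquoise (278,286) ones are look-alikes and stay put. The tray is at (187,236), the basket at (349,257), the post foot at (395,200) and the hook tip at about (394,230).

```bash
cat > m.py <<'E'
from h import *
from scipy.optimize import minimize
# solids of revolution / boxes -> silhouettes by convex hull
zs=np.linspace(0,.078,14)
def egg_pts(x,y,z0=0):
    # foot r 17.5 at 0, max 28 at 33, 0 at 78
    r=np.where(zs<.033,.028*np.sqrt(np.clip(1-((.033-zs)/.0423)**2,0,1)),.028*np.sqrt(np.clip(1-((zs-.033)/.045)**2,0,1)))
    t=np.linspace(0,2*np.pi,20,endpoint=False)
    return np.array([[x+a*np.cos(b),y+a*np.sin(b),z+z0] for a,z in zip(r,zs) for b in t])
def box_pts(x,y,w,L,W,H):
    c,s=np.cos(w),np.sin(w)
    return np.array([[x+c*a-s*b,y+s*a+c*b,z] for a in(-L/2,L/2) for b in(-W/2,W/2) for z in(0,H)])
def hullmask(c,P,S=4):
    m=np.zeros((420*S,560*S),np.uint8); p=proj(c,P)
    cv2.fillConvexPoly(m,cv2.convexHull(((p+.5)*S-.5).round().astype(np.int32)),255)
    return cv2.resize(m,(560,420),interpolation=cv2.INTER_AREA)/255.
def wood(img):
    h=cv2.cvtColor(img,cv2.COLOR_BGR2HSV); return ((h[...,0]<22)&(h[...,1]>70)&(h[...,2]>25)).astype(np.uint8)
E
python3 - <<'E'
from m import *
c=cam('top'); m=wood(c['pixels'])
n,lab,stt,cen=cv2.connectedComponentsWithStats(m)
for i in range(1,n):
    if stt[i,4]>60: print(i,stt[i],cen[i].round(1))
def near(u,v):
    return (lab==min((i for i in range(1,n) if stt[i,4]>60),key=lambda i:np.hypot(*(cen[i]-[u,v])))).astype(float)
for u,v in [(249,188),(280,185),(319,181),(255,222),(295,221),(281,250)]:
    mk=near(u,v); x0=ray(c,u,v,.036)[:2]
    r=minimize(lambda p:np.abs(hullmask(c,egg_pts(*(p)))-mk).sum(),x0,method='Nelder-Mead',options=dict(initial_simplex=[x0,x0+[.006,0],x0+[0,.006]]))
    print('egg',(u,v),r.x.round(4),r.fun,mk.sum())
mk=near(187,236); k=cv2.fillPoly(np.zeros((420,560),np.uint8),[max(cv2.findContours((mk>0).astype(np.uint8),0,2)[0],key=cv2.contourArea)],1).astype(float)
best=None
for w in np.radians([-75,-15,0,15,75,105]):
    x0=np.r_[ray(c,187,236,.015)[:2],w]
    r=minimize(lambda p:np.abs(hullmask(c,box_pts(*p,.285,.185,.03))-k).sum(),x0,method='Nelder-Mead',options=dict(initial_simplex=[x0,x0+[.01,0,0],x0+[0,.01,0],x0+[0,0,.15]]))
    if best is None or r.fun<best.fun: best=r
print('tray',best.x,best.fun,k.sum())
im=c['pixels'].copy(); 
x,y,w=best.x
for a in(-.102,-.034,.034,.102):
    for b in(-.047,.047):
        P=[x+np.cos(w)*a-np.sin(w)*b,y+np.sin(w)*a+np.cos(w)*b,.03]; print(np.round(P,4)); p=proj(c,P)[0]; cv2.circle(im,tuple(p.astype(int)),1,(0,255,0),-1)
A=cv2.resize(im[170:300,135:240],None,fx=4,fy=4); B=cv2.resize(im[160:290,310:440],None,fx=4,fy=4)
cv2.imwrite('pics/crop1.png',cv2.resize(np.hstack([A,B]),(800,450)))
E
```

```text
1 [ 412  110   81   63 2301] [450.2 144.4]
2 [102 113  51  41 985] [127.3 137.2]
3 [285 148  29  10 162] [299.3 152.5]
4 [353 149  25  22 181] [361.3 163.7]
5 [311 173  17  17 232] [318.7 181. ]
6 [272 176  17  17 230] [279.8 184.2]
7 [391 179  35  29 350] [407.5 192.5]
8 [240 180  18  17 228] [248.6 188. ]
9 [527 181  33  28 587] [543.6 195.2]
10 [ 143  182   88  109 5646] [186.2 236. ]
11 [ 529  204   31  149 3171] [546.6 263.9]
12 [286 213  18  17 231] [294.6 221. ]
13 [246 214  18  17 230] [254.7 221.9]
14 [ 320  238   58   39 1955] [348.3 256.8]
15 [272 242  18  17 231] [280.5 250. ]
17 [542 379  18  22 295] [551.7 388.7]
egg (249, 188) [0.6549 0.0927] 28.945098039215686 228.0
egg (280, 185) [ 0.6657 -0.006 ] 25.572549019607845 230.0
egg (319, 181) [ 0.6739 -0.1302] 24.647058823529413 232.0
egg (255, 222) [0.5485 0.0749] 26.752941176470586 230.0
egg (295, 221) [ 0.5481 -0.0501] 25.51372549019608 231.0
egg (281, 250) [ 0.4578 -0.0048] 25.564705882352943 231.0
tray [0.50847786 0.29129169 0.35757238] 213.41568627450977 5646.0
[0.4294 0.2116 0.03  ]
[0.3965 0.2996 0.03  ]
[0.4931 0.2354 0.03  ]
[0.4602 0.3234 0.03  ]
[0.5568 0.2592 0.03  ]
[0.5239 0.3472 0.03  ]
[0.6205 0.283  0.03  ]
[0.5876 0.371  0.03  ]
```

View pics/crop1.png

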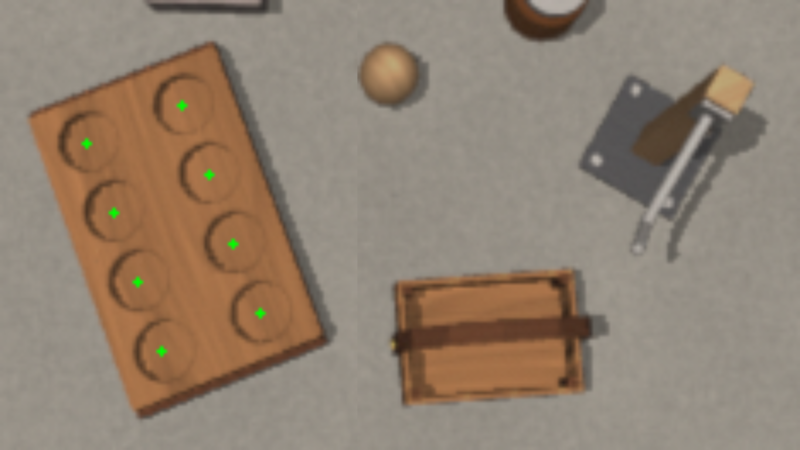

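The crop shows the tray pockets centred on my marks, one wooden egg, the basket and the post with its hook pointing down and left. Next: compute the post pose and the first move.

```bash
cat >> h.py <<'E'
def go(*targets,yaw=None):
    # prints tool-frame shifts (cm) from the measured pose through world targets, tool pointing down
    s=st(); p=np.array(s['eef_pos']); R=cv2.Rodrigues(np.array(s['ee_rot'],float))[0]
    print('yaw',np.degrees(np.arctan2(R[1,0],R[0,0])).round(2),'tilt',np.degrees(np.arccos(-R[2,2])).round(2))
    for T in targets:
        print('->',T,(R.T@(np.array(T)-p)*100).round(2)); p=np.array(T)
E
python3 - <<'E'
from h import *
c=cam('top')
tip=ray(c,392.1,232.2,.28);top=ray(c,420,186,.298);ft=ray(c,396.8,202.2,.01)
print(tip,top,ft,np.linalg.norm((tip-top)[:2]),np.degrees(np.arctan2(*(top-tip)[1::-1])))
q=[ray(c,u,v,.157)[:2] for u,v in((310+(395-357.4)/3.404,160+340/3.46),(310+(588-357.4)/3.404,160+325/3.46))];print('handle',q,np.mean(q,0))
go((.5485,.0749,.18),yaw=0)
E
```

```text
[ 0.48479633 -0.30285059  0.28      ] [ 0.60389217 -0.37816445  0.298     ] [ 0.60438459 -0.37843355  0.01      ] 0.14091130305876862 -32.30845471061125
handle [array([ 0.42478508, -0.12168717]), array([ 0.43400527, -0.28447248])] [ 0.42939518 -0.20307982]
t 0.2 pos [ 0.2189 -0.5312  0.2445] rot [-3.08 -0.61  0.  ] gap 0.08521193650219987 F [0.3 0.7 0.4] q [-1.33  0.21  1.54  0.    1.39 -0.15]
yaw 22.39 tilt 0.08
-> (0.5485, 0.0749, 0.18) [ 53.56 -43.48   6.53]
```

Request:
arm_command(commands="3.4 -2.7 0 0 0 1.9 -1;3.4 -2.7 0 0 0 0 -1;3.4 -2.7 0 0 0 0 -1;3.4 -2.7 0 0 0 0 -1;3.4 -2.7 0 0 0 0 -1;3.4 -2.7 0 0 0 0 -1;3.4 -2.7 0 0 0 0 -1;3.4 -2.7 0 0 0 0 -1;3.4 -2.7 0 0 0 0 -1;3.4 -2.7 0 0 0 0 -1")

```text
t: 1.45
eef_pos: [0.4422, -0.1577, 0.2452]
ee_rot: [3.091, 0.559, 0.0]
force: [0.8, -0.5, -0.5]
finger_gap: 0.0853
finger_force: 0.0
```

Request:
arm_command(commands="3.4 -2.7 0 0 0 0 -1;3.4 -2.7 0 0 0 0 -1;3.4 -2.7 0 0 0 0 -1;3.4 -2.7 0 0 0 0 -1;3 -2.7 1 0 0 0 -1;3 -2.7 2 0 0 0 -1;0 0 0 0 0 0 -1;0 0 0 0 0 0 -1")

```text
t: 2.45
eef_pos: [0.5684, 0.0611, 0.2151]
ee_rot: [3.091, 0.559, -0.001]
force: [-0.7, 0.4, -0.1]
finger_gap: 0.0856
finger_force: 0.0
```

```bash
python3 - <<'E'
from m import *
c=cam('wrist','w1.png'); print(c['rvec'],c['tvec'],c['fx'])
for n in [(.5485,.0749),(.5481,-.0501),(.6549,.0927)]: print(proj(c,[*n,.039]).round(1))
go((.5485,.0749,.036))
E
```

```text
[-2.36802651  1.64383983  0.24832768] [-0.14132163  0.49912878  0.51420593] 324.8658250541079
[[261.7 213.1]]
[[377.7 254.8]]
[[282.9  97.4]]
t 2.5 pos [0.5686 0.0606 0.2156] rot [3.091 0.558 0.   ] gap 0.08545397418939928 F [ 0.5 -0.2  0.2] q [-0.04  0.23  1.58 -0.    1.33  1.17]
yaw 20.46 tilt 0.03
-> (0.5485, 0.0749, 0.036) [-1.38 -2.05 17.96]
```

View pics/w1.png

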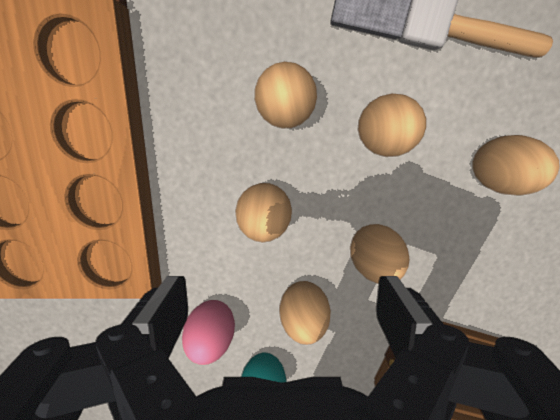

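The wrist view shows the six wooden eggs, with the target at (264,212) and the pockets at left. I'll refine the eggs and the pockets from it numerically.

```bash
python3 - <<'E'
from m import *
c=cam('wrist'); im=c['pixels']
h=cv2.cvtColor(im,cv2.COLOR_BGR2HSV); m=((h[...,0]<25)&(h[...,1]>85)).astype(np.uint8)
n,lab,stt,cen=cv2.connectedComponentsWithStats(cv2.morphologyEx(m,cv2.MORPH_OPEN,np.ones((3,3))))
for e in [(.6549,.0927),(.6657,-.006),(.6739,-.1302),(.5485,.0749),(.5481,-.0501),(.4578,-.0048)]:
    p=proj(c,[*e,.036])[0].astype(int); mk=(lab==lab[p[1],p[0]]).astype(float); x0=np.array(e)
    r=minimize(lambda p:np.abs(hullmask(c,egg_pts(*p),2)-mk).sum(),x0,method='Nelder-Mead',options=dict(initial_simplex=[x0,x0+[.005,0],x0+[0,.005]]))
    print(e,r.x.round(4),r.fun,mk.sum())
T=[(.4294,.2116),(.4931,.2354),(.5568,.2592),(.6205,.283)]
for t,v in zip(T,[(107,262),(95,201),(82,130),(69,50)]):
    print(t,proj(c,[*t,.03]).round(1),ray(c,*v,.03).round(4))
g=cv2.resize(im[0:300,0:170],None,fx=2.0,fy=2.0)
for t in T:
    q=proj(c,[[t[0]+.027*np.cos(a),t[1]+.027*np.sin(a),.03] for a in np.linspace(0,6.28,60)])*2
    cv2.polylines(g,[q.astype(np.int32)],True,(0,255,0),1)
cv2.imwrite('pics/p1.png',g)
E
```

```text
(0.6549, 0.0927) [0.6568 0.0911] 234.37647058823532 3108.0
(0.6657, -0.006) [ 0.6666 -0.0068] 202.36862745098037 3261.0
(0.6739, -0.1302) [ 0.6746 -0.1311] 222.3764705882353 3977.0
(0.5485, 0.0749) [0.5493 0.0731] 176.1058823529412 2517.0
(0.5481, -0.0501) [ 0.5489 -0.0516] 302.09411764705885 2538.0
(0.4578, -0.0048) [ 0.4597 -0.0052] 171.8470588235294 2447.0
(0.4294, 0.2116) [[102.8 268.7]] [0.4387 0.209  0.03  ]
(0.4931, 0.2354) [[ 91.6 206.8]] [0.5002 0.2334 0.03  ]
(0.5568, 0.2592) [[ 78.9 136.7]] [0.5639 0.2576 0.03  ]
(0.6205, 0.283) [[64.5 56.6]] [0.6271 0.2802 0.03  ]
```

View pics/p1.png

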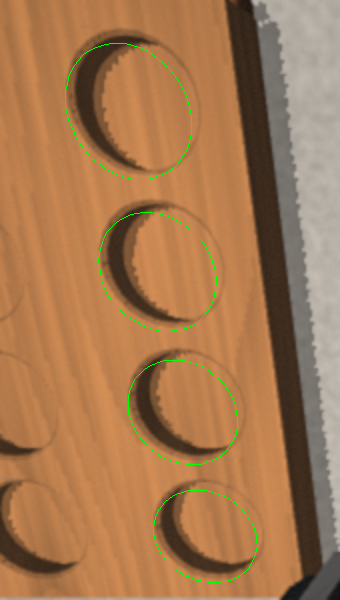

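The pockets sit about 5 mm further in +x than the top fit put them. I'll grasp the first egg, then look at the tray from close by.

Request:
arm_command(commands="-1.37 -1.94 3 0 0 0 -1;0 0 5 0 0 0 -1;0 0 4 0 0 0 -1;0 0 3 0 0 0 -1;0 0 2 0 0 0 -1;0 0 0.96 0 0 0 -1;0 0 0 0 0 0 -1;0 0 0 0 0 0 1;0 0 0 0 0 0 1;0 0 0 0 0 0 1")

```text
t: 3.8
eef_pos: [0.5508, 0.0747, 0.0377]
ee_rot: [3.091, 0.559, 0.006]
force: [-0.4, -0.1, 6.4]
finger_gap: 0.0527
finger_force: 63.3
```

Request:
arm_command(commands="0 0 0 0 0 0 1;0 0 0 0 0 0 1;0 0 0 0 0 0 1")

```text
t: 4.18
eef_pos: [0.5509, 0.0747, 0.0377]
ee_rot: [3.091, 0.559, 0.006]
force: [-0.6, -0.8, 6.0]
finger_gap: 0.0529
finger_force: 63.3
```

Request:
arm_command(commands="0 0 -2 0 0 0 1;0 0 -4 0 0 0 1;0 0 -4 0 0 0 1;0 0 -4 0 0 0 1")

```text
t: 4.68
eef_pos: [0.5488, 0.0749, 0.1771]
ee_rot: [3.091, 0.559, 0.0]
force: [0.1, 0.4, -0.1]
finger_gap: 0.0527
finger_force: 63.2
```

```bash
python3 - <<'E'
from h import *
go((.46,.23,.18))
E
```

```text
t 4.675 pos [0.5488 0.0749 0.1771] rot [3.091 0.559 0.   ] gap 0.05268223553906849 F [ 0.1  0.4 -0.1] q [-0.02  0.23  1.66  0.    1.25  1.19]
yaw 20.5 tilt 0.01
-> (0.46, 0.23, 0.18) [ -2.88 -17.64  -0.29]
```

Request:
arm_command(commands="-1.3 -3.55 -1.2 0 0 0 1;-1.3 -3.55 -1.2 0 0 0 1;-1.3 -3.55 -1.2 0 0 0 1;-1.3 -3.55 -1.2 0 0 0 1;-1.3 -3.55 -1.2 0 0 0 1;-1.3 -3.55 -1.2 0 0 0 1;0 0 0 0 0 0 1;0 0 0 0 0 0 1;0 0 0 0 0 0 1")

```text
t: 5.8
eef_pos: [0.4017, 0.2462, 0.2472]
ee_rot: [3.091, 0.557, -0.001]
force: [1.1, -0.1, -1.9]
finger_gap: 0.0531
finger_force: 63.2
```

```bash
python3 - <<'E'
from h import *
c=cam('wrist','w2.png'); st()
T=[(.46+.006,.3234),(.5239+.006,.3472),(.4294+.006,.2116),(.4931+.006,.2354),(.5568+.006,.2592),(.6205+.006,.283)]
print(proj(c,[[*t,.03] for t in T]).round(1))
im=c['pixels'].copy()
for t in T: cv2.polylines(im,[proj(c,[[t[0]+.027*np.cos(a),t[1]+.027*np.sin(a),.03] for a in np.linspace(0,6.28,60)]).astype(np.int32)],True,(0,255,0),1)
cv2.imwrite('pics/w2.png',im)
E
```

```text
t 5.85 pos [0.4017 0.2461 0.2472] rot [ 3.091e+00  5.560e-01 -1.000e-03] gap 0.05321189167366727 F [-0.6  0.2 -0.3] q [ 0.37 -0.02  1.78 -0.    1.38  1.58]
[[232.2 105. ]
 [228.9  28.3]
 [323.5 172.2]
 [325.9 104.6]
 [328.7  28.1]
 [331.9 -59.2]]
```

View pics/w2.png

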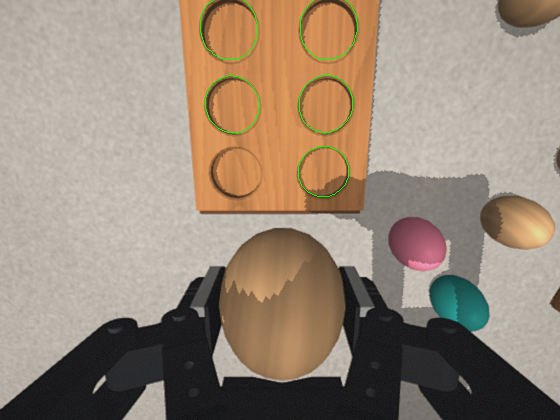

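The green circles (226..330, 28..172) sit on the visible pockets, so the tray is known to about 1 mm. The egg is held upright. Now lower it into the outer pocket at (.466,.323).

Request:
arm_command(commands="2.9 -1.67 0 0 0 0 1;2.9 -1.67 2 0 0 0 1;2.93 -1.65 4 0 0 0 1;0 0 5 0 0 0 1;0 0 4 0 0 0 1;0 0 2 0 0 0 1;0 0 1 0 0 0 1;0 0 0 0 0 0 1;0 0 0 0 0 0 1")

```text
t: 6.98
eef_pos: [0.4669, 0.3246, 0.0689]
ee_rot: [-3.091, -0.558, -0.004]
force: [0.9, 1.0, -0.6]
finger_gap: 0.0525
finger_force: 63.2
```

Request:
arm_command(commands="0 0 0.3 0 0 0 1;0 0 0.3 0 0 0 1;0 0 0.2 0 0 0 1;0 0 0 0 0 0 1")

```text
t: 7.48
eef_pos: [0.4655, 0.3242, 0.0594]
ee_rot: [3.091, 0.559, -0.001]
force: [-0.4, 0.5, -1.7]
finger_gap: 0.0528
finger_force: 63.2
```

```bash
python3 - <<'E'
from h import *
go((.466,.3234,.055))
E
```

```text
t 7.475 pos [0.4655 0.3242 0.0594] rot [ 3.091e+00  5.590e-01 -1.000e-03] gap 0.05279645250245449 F [-0.4  0.5 -1.7] q [ 0.46  0.41  1.7  -0.    1.03  1.67]
yaw 20.5 tilt 0.03
-> (0.466, 0.3234, 0.055) [0.02 0.09 0.44]
```

Request:
arm_command(commands="0.02 0.08 0.1 0 0 0 1;0 0 0.1 0 0 0 1;0 0 0.1 0 0 0 1;0 0 0 0 0 0 1")

```text
t: 7.98
eef_pos: [0.4661, 0.3235, 0.0566]
ee_rot: [3.091, 0.559, -0.0]
force: [-0.5, 1.2, -1.3]
finger_gap: 0.053
finger_force: 63.2
```

Request:
arm_command(commands="0 0 0.1 0 0 0 1;0 0 0 0 0 0 1")

```text
t: 8.22
eef_pos: [0.4661, 0.3236, 0.0556]
ee_rot: [3.091, 0.559, -0.0]
force: [0.1, -0.2, -1.5]
finger_gap: 0.0529
finger_force: 63.2
```

Request:
arm_command(commands="0 0 0.1 0 0 0 1;0 0 0 0 0 0 1")

```text
t: 8.48
eef_pos: [0.4661, 0.3235, 0.0546]
ee_rot: [3.091, 0.559, -0.0]
force: [-0.8, -0.6, -0.8]
finger_gap: 0.0527
finger_force: 63.2
```

Request:
arm_command(commands="0 0 0.1 0 0 0 1;0 0 0 0 0 0 1")

```text
t: 8.72
eef_pos: [0.4662, 0.3236, 0.0538]
ee_rot: [-3.091, -0.559, -0.0]
force: [-0.4, 0.7, 0.5]
finger_gap: 0.0527
finger_force: 63.3
```

Request:
arm_command(commands="0 0 0.1 0 0 0 1;0 0 0 0 0 0 1")

```text
t: 8.98
eef_pos: [0.4663, 0.3237, 0.0537]
ee_rot: [3.091, 0.559, 0.0]
force: [-2.4, -1.4, 5.5]
finger_gap: 0.0529
finger_force: 63.9
```

Contact came at TCP z 0.0537, as predicted. Release and go for the next egg.

Request:
arm_command(commands="0 0 0 0 0 0 -0.3;0 0 0 0 0 0 -0.6;0 0 0 0 0 0 -1;0 0 0 0 0 0 -1;0 0 0 0 0 0 -1;0 0 -2 0 0 0 -1;0 0 -4 0 0 0 -1;0 0 -5 0 0 0 -1;0 0 -3.6 0 0 0 -1")

```text
t: 10.1
eef_pos: [0.4668, 0.3239, 0.2012]
ee_rot: [-3.091, -0.559, -0.004]
force: [0.6, 0.0, 0.7]
finger_gap: 0.0855
finger_force: 0.0
```

Request:
arm_command(commands="1.61 4.72 0 0 0 0 -1;1.61 4.72 0 0 0 0 -1;1.61 4.72 0 0 0 0 -1;1.61 4.72 0 0 0 0 -1;1.61 4.72 0 0 0 0 -1;1.61 4.72 0 0 0 0 -1;0 0 1 0 0 0 -1;0 0 0 0 0 0 -1;0 0 0 0 0 0 -1")

```text
t: 11.22
eef_pos: [0.6548, 0.0933, 0.1884]
ee_rot: [-3.091, -0.561, 0.002]
force: [0.4, -0.0, -0.7]
finger_gap: 0.0855
finger_force: 0.0
```

```bash
python3 - <<'E'
from h import *
go((.656,.092,.033))
cam('scene','s2.png')
E
```

```text
t 11.225 pos [0.6548 0.0933 0.1884] rot [-3.091e+00 -5.610e-01  2.000e-03] gap 0.0854920851696975 F [ 0.4 -0.  -0.7] q [0.01 0.43 1.37 0.   1.34 1.22]
yaw 20.58 tilt 0.07
-> (0.656, 0.092, 0.033) [ 0.08  0.18 15.54]
```

View pics/s2.png

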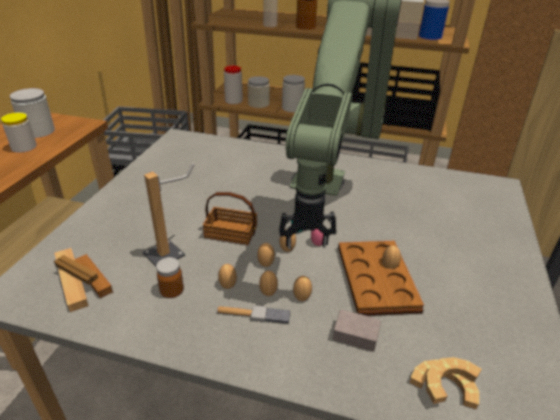

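The scene shows the first egg standing in its pocket at (392,257). Grasp egg 2.

Request:
arm_command(commands="0.08 0.15 3.5 0 0 0 -1;0 0 5 0 0 0 -1;0 0 4 0 0 0 -1;0 0 2 0 0 0 -1;0 0 1 0 0 0 -1;0 0 0 0 0 0 -1;0 0 0 0 0 0 -1;0 0 0 0 0 0 1;0 0 0 0 0 0 1;0 0 0 0 0 0 1")

```text
t: 12.52
eef_pos: [0.6586, 0.091, 0.0356]
ee_rot: [3.091, 0.559, 0.005]
force: [-0.3, 0.3, 6.2]
finger_gap: 0.0529
finger_force: 63.4
```

Request:
arm_command(commands="0 0 0 0 0 0 1;0 0 0 0 0 0 1;0 0 0 0 0 0 1")

```text
t: 12.9
eef_pos: [0.6586, 0.091, 0.0356]
ee_rot: [3.091, 0.559, 0.005]
force: [-0.3, 0.8, 5.6]
finger_gap: 0.0533
finger_force: 63.4
```

Request:
arm_command(commands="0 0 -2 0 0 0 1;0 0 -4 0 0 0 1;0 0 -5 0 0 0 1;0.98 -4.73 -1 0 0 0 1;0.98 -4.73 0 0 0 0 1;0.98 -4.73 0 0 0 0 1;0.98 -4.73 0 0 0 0 1;0 0 0 0 0 0 1;0 0 0 0 0 0 1")

```text
t: 14.02
eef_pos: [0.6273, 0.2817, 0.1539]
ee_rot: [3.091, 0.56, -0.0]
force: [0.2, -1.3, -1.1]
finger_gap: 0.053
finger_force: 63.2
```

```bash
python3 - <<'E'
from h import *
go((.6265,.283,.056))
E
```

```text
t 14.025 pos [0.6273 0.2817 0.1539] rot [ 3.091  0.56  -0.   ] gap 0.053042689131255094 F [ 0.2 -1.3 -1.1] q [ 0.3   0.52  1.32 -0.    1.3   1.51]
yaw 20.52 tilt 0.05
-> (0.6265, 0.283, 0.056) [-0.03 -0.16  9.79]
```

Request:
arm_command(commands="-0.03 -0.15 3 0 0 0 1;0 0 4 0 0 0 1;0 0 1.5 0 0 0 1;0 0 0.8 0 0 0 1;0 0 0.3 0 0 0 1;0 0 0 0 0 0 1;0 0 0 0 0 0 1")

```text
t: 14.9
eef_pos: [0.6276, 0.2836, 0.0591]
ee_rot: [-3.091, -0.559, -0.004]
force: [0.4, 0.1, -0.8]
finger_gap: 0.0531
finger_force: 63.2
```

Request:
arm_command(commands="0 0 0.1 0 0 0 1;0 0 0.1 0 0 0 1;0 0 0 0 0 0 1")

```text
t: 15.28
eef_pos: [0.6266, 0.2832, 0.0555]
ee_rot: [3.091, 0.559, -0.0]
force: [-0.2, -0.9, -0.6]
finger_gap: 0.0531
finger_force: 63.2
```

Request:
arm_command(commands="0 0 0.1 0 0 0 1;0 0 0 0 0 0 1")

```text
t: 15.52
eef_pos: [0.6266, 0.2832, 0.0545]
ee_rot: [3.091, 0.559, -0.0]
force: [-0.7, 0.3, -0.4]
finger_gap: 0.053
finger_force: 63.2
```

Request:
arm_command(commands="0 0 0.1 0 0 0 1;0 0 0.1 0 0 0 1;0 0 0 0 0 0 1")

```text
t: 15.9
eef_pos: [0.6266, 0.2832, 0.0525]
ee_rot: [3.091, 0.559, -0.001]
force: [0.4, -0.1, -0.5]
finger_gap: 0.053
finger_force: 63.2
```

Request:
arm_command(commands="0 0 0.1 0 0 0 1;0 0 0 0 0 0 1")

```text
t: 16.15
eef_pos: [0.6268, 0.2833, 0.0517]
ee_rot: [-3.092, -0.559, -0.0]
force: [1.2, 0.2, -1.0]
finger_gap: 0.0531
finger_force: 63.2
```

```bash
python3 - <<'E'
from h import *
go((.6268,.2834,.20),(.666,-.006,.2),(.666,-.006,.033),(.666,-.006,.16),(.5628,.2592,.16))
E
```

```text
t 16.15 pos [0.6268 0.2833 0.0517] rot [-3.092 -0.559 -0.   ] gap 0.053148894653313836 F [ 1.2  0.2 -1. ] q [0.3  0.63 1.37 0.   1.14 1.51]
yaw 20.49 tilt 0.0
-> (0.6268, 0.2834, 0.2) [ 1.000e-02 -1.000e-02 -1.483e+01]
-> (0.666, -0.006, 0.2) [-6.46 28.48 -0.  ]
-> (0.666, -0.006, 0.033) [-0.   0.  16.7]
-> (0.666, -0.006, 0.16) [  0.   -0.  -12.7]
-> (0.5628, 0.2592, 0.16) [ -0.38 -28.45   0.  ]
```

Request:
arm_command(commands="0 0 0.05 0 0 0 1;0 0 0 0 0 0 -0.3;0 0 0 0 0 0 -0.6;0 0 0 0 0 0 -1;0 0 0 0 0 0 -1;0 0 0 0 0 0 -1;0 0 -2 0 0 0 -1;0 0 -4 0 0 0 -1;0 0 -5 0 0 0 -1;0 0 -3.8 0 0 0 -1")

```text
t: 17.4
eef_pos: [0.6278, 0.2836, 0.2038]
ee_rot: [-3.091, -0.559, -0.007]
force: [-0.0, -0.6, 0.1]
finger_gap: 0.0853
finger_force: 0.0
```

Request:
arm_command(commands="-1.08 4.75 0 0 0 0 -1;-1.08 4.75 0 0 0 0 -1;-1.08 4.75 0 0 0 0 -1;-1.08 4.75 0 0 0 0 -1;-1.08 4.75 0 0 0 0 -1;-1.08 4.75 2 0 0 0 -1;0 0 4 0 0 0 -1;0 0 2 0 0 0 -1;0 0 0 0 0 0 -1;0 0 0 0 0 0 -1")

```text
t: 18.65
eef_pos: [0.667, -0.0056, 0.1211]
ee_rot: [3.09, 0.561, 0.004]
force: [-0.4, 0.3, -0.4]
finger_gap: 0.0853
finger_force: 0.0
```

```bash
python3 - <<'E'
from h import *
go((.6662,-.0064,.033))
E
```

```text
t 18.65 pos [ 0.667  -0.0056  0.1211] rot [3.09  0.561 0.004] gap 0.08529831759521642 F [-0.4  0.3 -0.4] q [-0.14  0.51  1.41  0.    1.22  1.07]
yaw 20.57 tilt 0.17
-> (0.6662, -0.0064, 0.033) [-0.12  0.03  8.81]
```

Request:
arm_command(commands="-0.05 0.02 4 0 0 0 -1;0 0 3 0 0 0 -1;0 0 1.7 0 0 0 -1;0 0 0 0 0 0 -1;0 0 0 0 0 0 -1;0 0 0 0 0 0 1;0 0 0 0 0 0 1;0 0 0 0 0 0 1;0 0 0 0 0 0 1;0 0 0 0 0 0 1")

```text
t: 19.9
eef_pos: [0.6671, -0.007, 0.0343]
ee_rot: [3.09, 0.558, 0.006]
force: [-0.6, -0.2, 5.0]
finger_gap: 0.0535
finger_force: 63.4
```

Request:
arm_command(commands="0 0 -2 0 0 0 1;0 0 -4 0 0 0 1;0 0 -5 0 0 0 1;-0.06 -4.74 -1.7 0 0 0 1;-0.06 -4.74 0 0 0 0 1;-0.06 -4.74 0 0 0 0 1;-0.06 -4.74 0 0 0 0 1;-0.06 -4.74 0 0 0 0 1;-0.06 -4.74 0 0 0 0 1;0 0 0 0 0 0 1")

```text
t: 21.15
eef_pos: [0.5606, 0.2615, 0.1599]
ee_rot: [-3.089, -0.566, 0.0]
force: [0.5, -0.4, -1.0]
finger_gap: 0.0528
finger_force: 63.3
```

```bash
python3 - <<'E'
from h import *
go((.5628,.2592,.056))
E
```

```text
t 21.15 pos [0.5606 0.2615 0.1599] rot [-3.089 -0.566  0.   ] gap 0.05280563463791302 F [ 0.5 -0.4 -1. ] q [0.3  0.38 1.51 0.   1.26 1.5 ]
yaw 20.77 tilt 0.05
-> (0.5628, 0.2592, 0.056) [ 0.12  0.3  10.39]
```

Request:
arm_command(commands="0 0.1 4 0 0 0 1;0 0 3.5 0 0 0 1;0 0 1.8 0 0 0 1;0 0 0 0 0 0 1;0 0 0 0 0 0 1")

```text
t: 21.78
eef_pos: [0.5643, 0.2575, 0.0678]
ee_rot: [-3.091, -0.558, -0.005]
force: [0.7, 0.5, -0.7]
finger_gap: 0.0531
finger_force: 63.3
```

```bash
python3 - <<'E'
from h import *
go((.5628,.2592,.0545))
E
```

```text
t 21.775 pos [0.5643 0.2575 0.0678] rot [-3.091 -0.558 -0.005] gap 0.053135102694441494 F [ 0.7  0.5 -0.7] q [ 0.29  0.49  1.56 -0.    1.09  1.5 ]
yaw 20.47 tilt 0.17
-> (0.5628, 0.2592, 0.0545) [-0.08 -0.21  1.33]
```

Request:
arm_command(commands="-0.03 -0.17 0.8 0 0 0 1;0 0 0.3 0 0 0 1;0 0 0 0 0 0 1")

```text
t: 22.15
eef_pos: [0.5617, 0.2589, 0.055]
ee_rot: [3.091, 0.559, -0.001]
force: [0.9, -0.2, -0.1]
finger_gap: 0.0531
finger_force: 63.3
```

Request:
arm_command(commands="0 0 0.1 0 0 0 1;0 0 0.1 0 0 0 1;0 0 0 0 0 0 1")

```text
t: 22.52
eef_pos: [0.5619, 0.2589, 0.0531]
ee_rot: [3.091, 0.559, -0.0]
force: [-1.3, -0.5, -0.7]
finger_gap: 0.0532
finger_force: 63.3
```

Request:
arm_command(commands="0 0 0.1 0 0 0 1;0 0 0 0 0 0 1;0 0 0 0 0 0 1")

```text
t: 22.9
eef_pos: [0.562, 0.2589, 0.0522]
ee_rot: [-3.091, -0.559, 0.0]
force: [0.2, -0.1, -0.6]
finger_gap: 0.053
finger_force: 63.3
```

Request:
arm_command(commands="0.05 0 0.1 0 0 0 1;0 0 0.06 0 0 0 1;0 0 0 0 0 0 1")

```text
t: 23.28
eef_pos: [0.5624, 0.2591, 0.0505]
ee_rot: [3.091, 0.559, -0.0]
force: [0.1, 0.3, -0.7]
finger_gap: 0.0532
finger_force: 63.3
```

Request:
arm_command(commands="0 0 0.06 0 0 0 1;0 0 0 0 0 0 1")

```text
t: 23.52
eef_pos: [0.5625, 0.2591, 0.0504]
ee_rot: [3.091, 0.559, 0.0]
force: [-1.6, 0.0, 1.9]
finger_gap: 0.0533
finger_force: 63.5
```

```bash
python3 - <<'E'
from h import *
go((.5625,.259,.20),(.5487,-.0508,.2),(.5487,-.0508,.12),(.5487,-.0508,.16),(.4991,.2354,.16))
E
```

```text
t 23.525 pos [0.5625 0.2591 0.0504] rot [3.091 0.559 0.   ] gap 0.0533079042131173 F [-1.6  0.   1.9] q [ 0.29  0.51  1.57 -0.    1.06  1.51]
yaw 20.49 tilt 0.0
-> (0.5625, 0.259, 0.2) [-0.000e+00  1.000e-02 -1.496e+01]
-> (0.5487, -0.0508, 0.2) [-12.14  28.54   0.  ]
-> (0.5487, -0.0508, 0.12) [-0. -0.  8.]
-> (0.5487, -0.0508, 0.16) [ 0.  0. -4.]
-> (0.4991, 0.2354, 0.16) [  5.37 -28.55  -0.  ]
```

Contact confirmed. Release, then the next egg at (.549,-.051).

Request:
arm_command(commands="0 0 0 0 0 0 -0.3;0 0 0 0 0 0 -0.6;0 0 0 0 0 0 -1;0 0 0 0 0 0 -1;0 0 0 0 0 0 -1;0 0 -2 0 0 0 -1;0 0 -4 0 0 0 -1;0 0 -5 0 0 0 -1;0 0 -4 0 0 0 -1")

```text
t: 24.65
eef_pos: [0.5633, 0.2594, 0.2041]
ee_rot: [-3.091, -0.559, -0.006]
force: [0.0, 0.0, -1.0]
finger_gap: 0.0854
finger_force: 0.0
```

Request:
arm_command(commands="-1.73 4.08 0 0 0 0 -1;-1.73 4.08 0 0 0 0 -1;-1.73 4.08 0 0 0 0 -1;-1.73 4.08 0 0 0 0 -1;-1.73 4.08 0 0 0 0 -1;-1.73 4.08 2 0 0 0 -1;-1.73 4.08 4 0 0 0 -1;0 0 2 0 0 0 -1;0 0 0 0 0 0 -1;0 0 0 0 0 0 -1")

```text
t: 25.9
eef_pos: [0.5501, -0.0507, 0.1218]
ee_rot: [3.09, 0.56, 0.004]
force: [-0.2, -0.6, 0.4]
finger_gap: 0.0855
finger_force: 0.0
```

```bash
python3 - <<'E'
from h import *
go((.5487,-.0508,.033))
E
```

```text
t 25.9 pos [ 0.5501 -0.0507  0.1218] rot [3.09  0.56  0.004] gap 0.08554019483086223 F [-0.2 -0.6  0.4] q [-0.25  0.29  1.71  0.    1.14  0.96]
yaw 20.53 tilt 0.17
-> (0.5487, -0.0508, 0.033) [-0.16 -0.05  8.88]
```

Request:
arm_command(commands="-0.04 -0.02 4 0 0 0 -1;0 0 3 0 0 0 -1;0 0 1.75 0 0 0 -1;0 0 0 0 0 0 -1;0 0 0 0 0 0 -1;0 0 0 0 0 0 1;0 0 0 0 0 0 1;0 0 0 0 0 0 1;0 0 0 0 0 0 1;0 0 0 0 0 0 1")

```text
t: 27.15
eef_pos: [0.5499, -0.0511, 0.0343]
ee_rot: [3.09, 0.558, 0.004]
force: [-1.4, 0.7, 6.5]
finger_gap: 0.0531
finger_force: 63.0
```

Request:
arm_command(commands="0 0 -2 0 0 0 1;0 0 -4 0 0 0 1;0 0 -5 0 0 0 1;0.9 -4.76 -1.7 0 0 0 1;0.9 -4.76 0 0 0 0 1;0.9 -4.76 0 0 0 0 1;0.9 -4.76 0 0 0 0 1;0.9 -4.76 0 0 0 0 1;0.9 -4.76 0 0 0 0 1;0 0 0 0 0 0 1")

```text
t: 28.4
eef_pos: [0.4981, 0.2386, 0.1597]
ee_rot: [-3.089, -0.566, -0.001]
force: [-0.9, 0.1, -0.7]
finger_gap: 0.0531
finger_force: 63.4
```

Request:
arm_command(commands="0 0 4 0 0 0 1;0 0 3.5 0 0 0 1;0 0 2 0 0 0 1;0 0 0 0 0 0 1;0 0 0 0 0 0 1;0 0 0 0 0 0 1")

```text
t: 29.15
eef_pos: [0.5005, 0.2358, 0.0661]
ee_rot: [-3.091, -0.558, -0.005]
force: [0.3, -0.2, -0.6]
finger_gap: 0.0532
finger_force: 63.4
```

```bash
python3 - <<'E'
from h import *
go((.4991,.2354,.0535))
E
```

```text
t 29.15 pos [0.5005 0.2358 0.0661] rot [-3.091 -0.558 -0.005] gap 0.053153115856149416 F [ 0.3 -0.2 -0.6] q [ 0.28  0.37  1.74 -0.    1.03  1.5 ]
yaw 20.47 tilt 0.17
-> (0.4991, 0.2354, 0.0535) [-0.14 -0.01  1.26]
```

Request:
arm_command(commands="-0.03 0 0.7 0 0 0 1;0 0 0.4 0 0 0 1;0 0 0 0 0 0 1;0 0 0 0 0 0 1")

```text
t: 29.65
eef_pos: [0.4988, 0.2356, 0.0534]
ee_rot: [3.091, 0.559, -0.0]
force: [-0.4, 0.1, -0.1]
finger_gap: 0.0529
finger_force: 63.4
```

Request:
arm_command(commands="0 0 0.1 0 0 0 1;0 0 0 0 0 0 1;0 0 0 0 0 0 1")

```text
t: 30.02
eef_pos: [0.4989, 0.2356, 0.0525]
ee_rot: [-3.091, -0.559, -0.0]
force: [-0.2, -0.1, -1.5]
finger_gap: 0.0532
finger_force: 63.4
```

Request:
arm_command(commands="0 0 0.1 0 0 0 1;0 0 0.06 0 0 0 1;0 0 0 0 0 0 1")

```text
t: 30.4
eef_pos: [0.4987, 0.2355, 0.0508]
ee_rot: [3.091, 0.559, -0.0]
force: [-0.8, 0.4, -0.8]
finger_gap: 0.0532
finger_force: 63.4
```

Request:
arm_command(commands="0 0 0.07 0 0 0 1;0 0 0 0 0 0 1")

```text
t: 30.65
eef_pos: [0.4989, 0.2356, 0.0504]
ee_rot: [-3.091, -0.559, -0.0]
force: [-0.3, 0.2, 1.5]
finger_gap: 0.0531
finger_force: 63.5
```

```bash
python3 - <<'E'
from h import *
go((.4991,.2356,.20),(.459,-.005,.2),(.459,-.005,.12),(.459,-.005,.16),(.4354,.2116,.16))
E
```

```text
t 30.65 pos [0.4989 0.2356 0.0504] rot [-3.091 -0.559 -0.   ] gap 0.05307886894494396 F [-0.3  0.2  1.5] q [ 0.28  0.4   1.75 -0.    1.    1.5 ]
yaw 20.49 tilt 0.01
-> (0.4991, 0.2356, 0.2) [ 2.000e-02  1.000e-02 -1.496e+01]
-> (0.459, -0.005, 0.2) [-12.18  21.13  -0.  ]
-> (0.459, -0.005, 0.12) [-0. -0.  8.]
-> (0.459, -0.005, 0.16) [ 0.  0. -4.]
-> (0.4354, 0.2116, 0.16) [  5.37 -21.12   0.  ]
```

Request:
arm_command(commands="0 0 0 0 0 0 -0.3;0 0 0 0 0 0 -0.6;0 0 0 0 0 0 -1;0 0 0 0 0 0 -1;0 0 0 0 0 0 -1;0 0 -2 0 0 0 -1;0 0 -4 0 0 0 -1;0 0 -5 0 0 0 -1;0 0 -4 0 0 0 -1")

```text
t: 31.78
eef_pos: [0.4992, 0.2357, 0.2023]
ee_rot: [-3.091, -0.559, -0.003]
force: [0.5, -0.2, 0.8]
finger_gap: 0.0856
finger_force: 0.0
```

Request:
arm_command(commands="-2.03 3.52 0 0 0 0 -1;-2.03 3.52 0 0 0 0 -1;-2.03 3.52 0 0 0 0 -1;-2.03 3.52 0 0 0 0 -1;-2.03 3.52 0 0 0 0 -1;-2.03 3.52 2 0 0 0 -1;0 0 4 0 0 0 -1;0 0 2 0 0 0 -1;0 0 0 0 0 0 -1;0 0 0 0 0 0 -1")

```text
t: 33.02
eef_pos: [0.4595, -0.005, 0.1211]
ee_rot: [3.091, 0.559, 0.002]
force: [0.8, -0.4, 0.3]
finger_gap: 0.0854
finger_force: 0.0
```

```bash
python3 - <<'E'
from h import *
go((.459,-.005,.033))
E
```

```text
t 33.025 pos [ 0.4595 -0.005   0.1211] rot [3.091e+00 5.590e-01 2.000e-03] gap 0.08543074642512664 F [ 0.8 -0.4  0.3] q [-0.2   0.11  1.94 -0.    1.09  1.01]
yaw 20.5 tilt 0.09
-> (0.459, -0.005, 0.033) [-0.06 -0.02  8.81]
```

Request:
arm_command(commands="0 0 4 0 0 0 -1;0 0 3 0 0 0 -1;0 0 1.7 0 0 0 -1;0 0 0 0 0 0 -1;0 0 0 0 0 0 -1;0 0 0 0 0 0 1;0 0 0 0 0 0 1;0 0 0 0 0 0 1;0 0 0 0 0 0 1;0 0 0 0 0 0 1")

```text
t: 34.28
eef_pos: [0.4598, -0.0051, 0.0347]
ee_rot: [3.091, 0.559, 0.003]
force: [-2.4, -0.6, 7.6]
finger_gap: 0.0528
finger_force: 62.7
```

Request:
arm_command(commands="0 0 -2 0 0 0 1;0 0 -4 0 0 0 1;0 0 -5 0 0 0 1;0.9 -3.52 -1.7 0 0 0 1;0.9 -3.52 0 0 0 0 1;0.9 -3.52 0 0 0 0 1;0.9 -3.52 0 0 0 0 1;0.9 -3.52 0 0 0 0 1;0.9 -3.52 0 0 0 0 1;0 0 0 0 0 0 1")

```text
t: 35.52
eef_pos: [0.4348, 0.2137, 0.1604]
ee_rot: [-3.09, -0.564, -0.001]
force: [0.1, -0.2, -0.5]
finger_gap: 0.0528
finger_force: 63.6
```

Request:
arm_command(commands="0 0 4 0 0 0 1;0 0 3.5 0 0 0 1;0 0 2 0 0 0 1;0 0 0 0 0 0 1;0 0 0 0 0 0 1;0 0 0 0 0 0 1")

```text
t: 36.28
eef_pos: [0.4366, 0.2119, 0.0666]
ee_rot: [-3.091, -0.558, -0.005]
force: [0.4, 0.2, -0.5]
finger_gap: 0.0527
finger_force: 63.6
```

```bash
python3 - <<'E'
from h import *
go((.4354,.2116,.0535))
E
```

```text
t 36.275 pos [0.4366 0.2119 0.0666] rot [-3.091 -0.558 -0.005] gap 0.05270518409107689 F [ 0.4  0.2 -0.5] q [ 0.27  0.25  1.91 -0.    0.98  1.49]
yaw 20.48 tilt 0.16
-> (0.4354, 0.2116, 0.0535) [-0.13 -0.01  1.31]
```

Contact expected near .0507.

Request:
arm_command(commands="-0.02 0 0.7 0 0 0 1;0 0 0.4 0 0 0 1;0 0 0 0 0 0 1;0 0 0 0 0 0 1")

```text
t: 36.78
eef_pos: [0.4351, 0.2118, 0.0541]
ee_rot: [3.091, 0.559, -0.0]
force: [-0.1, -0.7, -0.2]
finger_gap: 0.053
finger_force: 63.6
```

Request:
arm_command(commands="0 0 0.1 0 0 0 1;0 0 0.05 0 0 0 1;0 0 0 0 0 0 1")

```text
t: 37.15
eef_pos: [0.4351, 0.2117, 0.0527]
ee_rot: [-3.092, -0.559, 0.0]
force: [0.2, -0.2, -0.6]
finger_gap: 0.0532
finger_force: 63.6
```

Request:
arm_command(commands="0 0 0.07 0 0 0 1;0 0 0 0 0 0 1;0 0 0 0 0 0 1")

```text
t: 37.52
eef_pos: [0.4352, 0.2118, 0.052]
ee_rot: [-3.091, -0.559, -0.0]
force: [-0.0, -0.5, -0.3]
finger_gap: 0.0528
finger_force: 63.6
```

```bash
python3 - <<'E'
from h import *
go((.4354,.2116,.20),(.6743,-.1307,.2),(.6743,-.1307,.12),(.6743,-.1307,.16),(.530,.3472,.16))
E
```

```text
t 37.525 pos [0.4352 0.2118 0.052 ] rot [-3.091 -0.559 -0.   ] gap 0.05283937948473816 F [-0.  -0.5 -0.3] q [0.27 0.28 1.91 0.   0.95 1.49]
yaw 20.49 tilt 0.0
-> (0.4354, 0.2116, 0.2) [  0.02   0.02 -14.8 ]
-> (0.6743, -0.1307, 0.2) [10.39 40.43  0.  ]
-> (0.6743, -0.1307, 0.12) [-0.  0.  8.]
-> (0.6743, -0.1307, 0.16) [ 0. -0. -4.]
-> (0.53, 0.3472, 0.16) [  3.21 -49.82   0.  ]
```

Request:
arm_command(commands="0 0 0.08 0 0 0 1;0 0 0.06 0 0 0 1;0 0 0 0 0 0 1")

```text
t: 37.9
eef_pos: [0.4352, 0.2118, 0.0508]
ee_rot: [3.091, 0.559, -0.0]
force: [-0.7, -1.1, 1.9]
finger_gap: 0.0529
finger_force: 63.9
```

Request:
arm_command(commands="0 0 0 0 0 0 -0.3;0 0 0 0 0 0 -0.6;0 0 0 0 0 0 -1;0 0 0 0 0 0 -1;0 0 0 0 0 0 -1;0 0 -2 0 0 0 -1;0 0 -4 0 0 0 -1;0 0 -5 0 0 0 -1;0 0 -4 0 0 0 -1")

```text
t: 39.02
eef_pos: [0.4355, 0.2119, 0.2026]
ee_rot: [-3.091, -0.559, -0.003]
force: [0.6, -0.2, 0.6]
finger_gap: 0.0855
finger_force: 0.0
```

Request:
arm_command(commands="1.04 4.04 0 0 0 0 -1;1.04 4.04 0 0 0 0 -1;1.04 4.04 0 0 0 0 -1;1.04 4.04 0 0 0 0 -1;1.04 4.04 0 0 0 0 -1;1.04 4.04 0 0 0 0 -1;1.04 4.04 0 0 0 0 -1;1.04 4.04 0 0 0 0 -1;1.04 4.04 0 0 0 0 -1;1.04 4.04 0 0 0 0 -1")

```text
t: 40.28
eef_pos: [0.6745, -0.1314, 0.2002]
ee_rot: [-3.091, -0.559, 0.001]
force: [0.5, -0.3, -0.2]
finger_gap: 0.0855
finger_force: 0.0
```

Request:
arm_command(commands="0 0 4 0 0 0 -1;0 0 2 0 0 0 -1;0 0 1 0 0 0 -1;0 0 0 0 0 0 -1;0 0 0 0 0 0 -1")

```text
t: 40.9
eef_pos: [0.6749, -0.1301, 0.1322]
ee_rot: [3.09, 0.56, 0.004]
force: [0.1, -0.4, 0.3]
finger_gap: 0.0853
finger_force: 0.0
```

```bash
python3 - <<'E'
from h import *
go((.6743,-.1307,.033))
E
```

```text
t 40.9 pos [ 0.6749 -0.1301  0.1322] rot [3.09  0.56  0.004] gap 0.08534452872672092 F [ 0.1 -0.4  0.3] q [-0.32  0.54  1.34 -0.    1.26  0.9 ]
yaw 20.53 tilt 0.15
-> (0.6743, -0.1307, 0.033) [-0.1   0.02  9.92]
```

Request:
arm_command(commands="0 0 4 0 0 0 -1;0 0 4 0 0 0 -1;0 0 1.8 0 0 0 -1;0 0 0 0 0 0 -1;0 0 0 0 0 0 -1;0 0 0 0 0 0 1;0 0 0 0 0 0 1;0 0 0 0 0 0 1;0 0 0 0 0 0 1;0 0 0 0 0 0 1")

```text
t: 42.15
eef_pos: [0.6758, -0.1308, 0.035]
ee_rot: [3.09, 0.558, 0.006]
force: [-0.2, 0.6, 6.2]
finger_gap: 0.0529
finger_force: 63.4
```

Request:
arm_command(commands="0 0 -2 0 0 0 1;0 0 -4 0 0 0 1;0 0 -5 0 0 0 1;0 0 -1.7 0 0 0 1")

```text
t: 42.65
eef_pos: [0.6763, -0.131, 0.165]
ee_rot: [3.088, 0.558, 0.011]
force: [-0.6, -0.3, -1.3]
finger_gap: 0.0531
finger_force: 63.2
```

Request:
arm_command(commands="0.32 -4.98 0 0 0 0 1;0.32 -4.98 0 0 0 0 1;0.32 -4.98 0 0 0 0 1;0.32 -4.98 0 0 0 0 1;0.32 -4.98 0 0 0 0 1;0.32 -4.98 0 0 0 0 1;0.32 -4.98 0 0 0 0 1;0.32 -4.98 0 0 0 0 1;0.32 -4.98 0 0 0 0 1;0.32 -4.98 0 0 0 0 1")

```text
t: 43.9
eef_pos: [0.5281, 0.3485, 0.1585]
ee_rot: [3.091, 0.559, -0.003]
force: [1.0, 0.6, -0.5]
finger_gap: 0.0528
finger_force: 63.2
```

Request:
arm_command(commands="0 0 0 0 0 0 1;0 0 4 0 0 0 1;0 0 3.5 0 0 0 1;0 0 2 0 0 0 1;0 0 0 0 0 0 1;0 0 0 0 0 0 1;0 0 0 0 0 0 1")

```text
t: 44.78
eef_pos: [0.5311, 0.348, 0.0666]
ee_rot: [-3.091, -0.558, -0.006]
force: [0.6, 0.0, -1.4]
finger_gap: 0.053
finger_force: 63.3
```

```bash
python3 - <<'E'
from h import *
go((.530,.3472,.0535))
E
```

```text
t 44.775 pos [0.5311 0.348  0.0666] rot [-3.091 -0.558 -0.006] gap 0.05304374370798796 F [ 0.6  0.  -1.4] q [ 0.44  0.52  1.52 -0.    1.1   1.66]
yaw 20.48 tilt 0.21
-> (0.53, 0.3472, 0.0535) [-0.14  0.03  1.31]
```

Contact expected at .051.

Request:
arm_command(commands="-0.02 0.02 0.7 0 0 0 1;0 0 0.4 0 0 0 1;0 0 0 0 0 0 1;0 0 0 0 0 0 1")

```text
t: 45.28
eef_pos: [0.5294, 0.3472, 0.0535]
ee_rot: [3.091, 0.559, -0.0]
force: [0.4, 0.6, -1.4]
finger_gap: 0.0529
finger_force: 63.3
```

Request:
arm_command(commands="0 0 0.1 0 0 0 1;0 0 0.05 0 0 0 1;0 0 0 0 0 0 1")

```text
t: 45.65
eef_pos: [0.5295, 0.3471, 0.0521]
ee_rot: [3.092, 0.559, -0.0]
force: [0.5, 0.1, -0.2]
finger_gap: 0.0529
finger_force: 63.3
```

Request:
arm_command(commands="0 0 0.08 0 0 0 1;0 0 0 0 0 0 1;0 0 0 0 0 0 1")

```text
t: 46.02
eef_pos: [0.5295, 0.3472, 0.0513]
ee_rot: [-3.091, -0.559, -0.0]
force: [0.3, -0.5, -0.0]
finger_gap: 0.0531
finger_force: 63.3
```

Request:
arm_command(commands="0 0 0.07 0 0 0 1;0 0 0 0 0 0 1;0 0 0 0 0 0 1;0 0 0 0 0 0 -0.3;0 0 0 0 0 0 -0.6;0 0 0 0 0 0 -1;0 0 0 0 0 0 -1;0 0 0 0 0 0 -1")

```text
t: 47.02
eef_pos: [0.5295, 0.3472, 0.0506]
ee_rot: [-3.091, -0.559, -0.0]
force: [-0.3, 0.4, 0.1]
finger_gap: 0.0853
finger_force: 0.0
```

Request:
arm_command(commands="0 0 -2 0 0 0 -1;0 0 -4 0 0 0 -1;0 0 -5 0 0 0 -1;0 0 -6 0 0 0 -1;0 0 -3 0 0 0 -1")

```text
t: 47.65
eef_pos: [0.5313, 0.3481, 0.2574]
ee_rot: [-3.089, -0.559, -0.014]
force: [1.0, 0.4, 0.1]
finger_gap: 0.0856
finger_force: 0.0
```

```bash
python3 - <<'E'
from h import *
c=cam('top')
cv2.imwrite('pics/t3.png',np.hstack([cv2.resize(c['pixels'][170:300,130:240],None,fx=3,fy=3),cv2.resize(c['pixels'][170:300,300:450],None,fx=3,fy=3)]))
go((.33,-.17,.28))
E
```

```text
t 47.7 pos [0.5328 0.3488 0.2612] rot [-3.087 -0.558 -0.023] gap 0.08512073010125519 F [1.1 0.4 3.2] q [0.44 0.32 1.37 0.   1.44 1.66]
yaw 20.5 tilt 0.86
-> (0.33, -0.17, 0.28) [-37.13  41.49  -2.49]
```

View pics/t3.png

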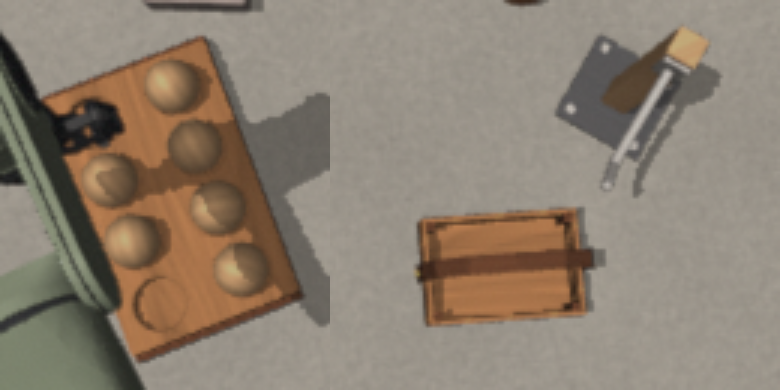

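All six eggs are in pockets. The basket has been knocked about 3 cm in −y, and its hoop now runs from about u,v (329,260) to (387,256). I'll compute the handle position and the path.

```bash
python3 - <<'E'
from h import *
c=cam('top')
a=ray(c,329.3,260,.12);b=ray(c,386.7,256,.12);m=(a+b)/2
print(a,b,m,np.linalg.norm(a-b))
u=(a-b)[:2];u/=np.linalg.norm(u);print('basket y dir',u,np.degrees(np.arctan2(u[1],u[0])))
print('mid from top strip',ray(c,358,257.5,.16))
g=m[:2]+.035*u; print('grasp',g)
go((*g,.27),(*g,.148))
E
```

```text
[ 0.42073615 -0.1482906   0.12      ] [ 0.42915819 -0.31707481  0.12      ] [ 0.42494717 -0.23268271  0.12      ] 0.16899420587334113
basket y dir [-0.04983624  0.9987574 ] 92.85658979367813
mid from top strip [ 0.42478614 -0.2271342   0.16      ]
grasp [ 0.4232029 -0.1977262]
t 47.75 pos [0.5324 0.3486 0.2585] rot [-3.088 -0.558 -0.02 ] gap 0.08561799163225603 F [0.5 0.4 0.5] q [0.44 0.32 1.38 0.   1.44 1.66]
yaw 20.5 tilt 0.75
-> (np.float64(0.4232029030123781), np.float64(-0.19772619735697225), 0.27) [-29.34  47.35  -1.59]
-> (np.float64(0.4232029030123781), np.float64(-0.19772619735697225), 0.148) [-1.60e-01  1.00e-02  1.22e+01]
```

Request:
arm_command(commands="-2.9 4.73 -0.2 0 0 0 -1;-2.9 4.73 -0.2 0 0 0 -1;-2.9 4.73 -0.2 0 0 0 -1;-2.9 4.73 -0.2 0 0 0 -1;-2.9 4.73 -0.2 0 0 0 -1;-2.9 4.73 -0.2 0 0 0 -1;-2.9 4.73 -0.2 0 0 0 -1;-2.9 4.73 -0.2 0 0 0 -1;-2.9 4.73 -0.2 0 0 0 -1;-2.9 4.73 -0.2 0 0 0 -1")

```text
t: 49.0
eef_pos: [0.4223, -0.1987, 0.2702]
ee_rot: [-3.091, -0.559, 0.0]
force: [0.3, -0.5, 1.6]
finger_gap: 0.0855
finger_force: 0.0
```

Request:
arm_command(commands="0 0 0 0 0 -9.05 -1;0 0 0 0 0 -9.05 -1;0 0 0 0 0 -9.05 -1;0 0 0 0 0 -9.05 -1;0 0 0 0 0 -9.05 -1;0 0 0 0 0 -9.05 -1;0 0 0 0 0 -9.05 -1;0 0 0 0 0 -9.05 -1;0 0 0 0 0 0 0;0 0 0 0 0 0 0")

```text
t: 50.25
eef_pos: [0.4232, -0.1972, 0.2703]
ee_rot: [-2.167, -2.274, 0.0]
force: [0.3, -0.5, -0.5]
finger_gap: 0.0517
finger_force: 0.0
```

```bash
python3 - <<'E'
from h import *
go((.4232,-.1977,.148))
c=cam('wrist','w5.png')
E
```

```text
t 50.25 pos [ 0.4232 -0.1972  0.2703] rot [-2.167 -2.274  0.   ] gap 0.0517045213319163 F [ 0.3 -0.5 -0.5] q [-0.62 -0.05  1.76 -0.    1.43 -0.67]
yaw 92.77 tilt 0.04
-> (0.4232, -0.1977, 0.148) [-5.000e-02  1.000e-02  1.223e+01]
```

View pics/w5.png

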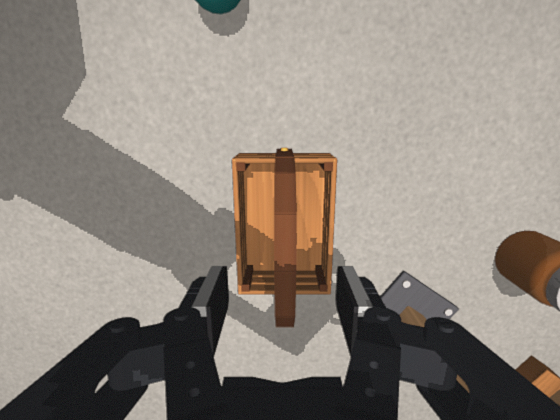

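The basket is aligned with the gripper: the hoop runs vertically at u≈284 from v=150 to 326, and the rim corners are at (236,156), (334,156), (240,293) and (330,293).

```bash
python3 - <<'E'
from h import *
c=cam('wrist')
q=np.array([ray(c,u,v,.06) for u,v in[(234,156),(336,156),(238,293),(332,293)]]);print(q.round(4),q.mean(0),np.linalg.norm(q[0]-q[2]),np.linalg.norm(q[0]-q[1]))
q=np.array([ray(c,u,v,.128) for u,v in[(285,150),(285,326)]]);print(q.round(4))
m=np.array([.425,-.23,.157]); 
print(proj(c,[.4232,-.1977,.155]))
E
```

```text
[[ 0.3719 -0.1616  0.06  ]
 [ 0.4767 -0.1565  0.06  ]
 [ 0.3773 -0.3205  0.06  ]
 [ 0.4875 -0.3151  0.06  ]] [ 0.42831463 -0.23842962  0.06      ] 0.15896311628848678 0.10493634438948822
[[ 0.423  -0.1466  0.128 ]
 [ 0.4316 -0.3144  0.128 ]]
[[282.19364481 219.4272823 ]]
```

Request:
arm_command(commands="0 0.2 4 0 0 0 0;0 0 4 0 0 0 0;0 0 2.5 0 0 0 0;0 0 1.5 0 0 0 0;0 0 0 0 0 0 0;0 0 0 0 0 0 0;0 0 0 0 0 0 1;0 0 0 0 0 0 1;0 0 0 0 0 0 1;0 0 0 0 0 0 1")

```text
t: 51.6
eef_pos: [0.4258, -0.1979, 0.1518]
ee_rot: [2.163, 2.276, -0.0]
force: [-2.4, 1.1, 6.5]
finger_gap: 0.0161
finger_force: 58.6
```

Request:
arm_command(commands="0 0 0 0 0 0 1;0 0 0 0 0 0 1;0 0 -1 0 0 0 1;0 0 -1 0 0 0 1;0 0 -2 0 0 0 1;0 0 -3 0 0 0 1;0 0 -3 0 0 0 1;0 0 -2 0 0 0 1;0 0 0 0 0 0 1;0 0 0 0 0 0 1")

```text
t: 52.85
eef_pos: [0.4249, -0.1969, 0.2696]
ee_rot: [-2.163, -2.275, 0.0]
force: [-0.2, -0.1, -2.7]
finger_gap: 0.0161
finger_force: 58.8
```

```bash
python3 - <<'E'
from h import *
st(); c=cam('scene')
cv2.imwrite('pics/s4.png',cv2.resize(c['pixels'][110:300,120:320],None,fx=3,fy=3))
E
```

```text
t 52.85 pos [ 0.4249 -0.1969  0.2696] rot [-2.163 -2.275  0.   ] gap 0.016074940487330196 F [-0.2 -0.1 -2.7] q [-0.62 -0.04  1.76  0.    1.43 -0.67]
```

View pics/s4.png

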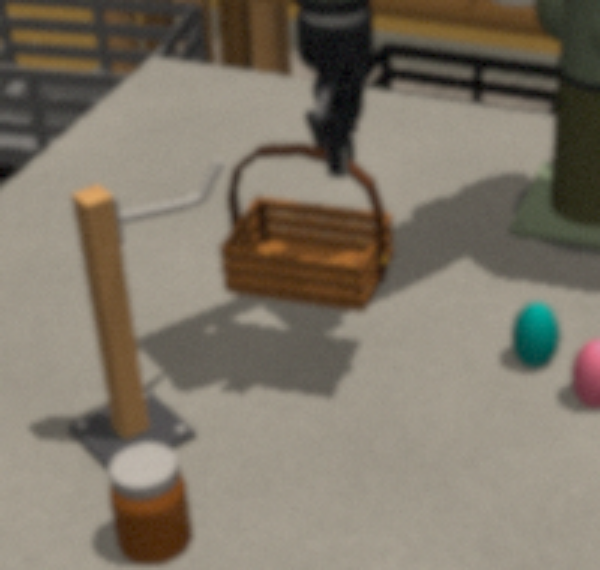

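The basket is held almost level, clear of the hook. Raise it, turn it to the post's yaw, and stop in front of the tip to check.

Request:
arm_command(commands="0 0 -1.6 0 0 0 1;0 0 -1.6 0 0 0 1;0 0 0 0 0 5.87 1;0 0 0 0 0 5.87 1;0 0 0 0 0 5.87 1;0 0 0 0 0 5.87 1;0 0 0 0 0 5.87 1;0 0 0 0 0 5.87 1;0 0 0 0 0 0 1")

```text
t: 54.02
eef_pos: [0.4259, -0.1976, 0.3038]
ee_rot: [2.75, 1.516, 0.001]
force: [0.3, 0.1, -2.2]
finger_gap: 0.0159
finger_force: 58.8
```

Request:
arm_command(commands="-1 2 0 0 0 0 1;-1 2 0 0 0 0 1;0 1.3 0 0 0 0 1;0 0 0 0 0 0 1;0 0 0 0 0 0 1;0 0 0 0 0 0 1")

```text
t: 54.78
eef_pos: [0.4593, -0.242, 0.3026]
ee_rot: [-2.751, -1.516, 0.0]
force: [-0.6, -0.7, -2.2]
finger_gap: 0.0162
finger_force: 58.8
```

```bash
python3 - <<'E'
from h import *
go((.535,-.2906,.302))
c=cam('scene');d=cam('top')
cv2.imwrite('pics/s5.png',np.hstack([cv2.resize(c['pixels'][130:290,130:270],None,fx=3,fy=3),cv2.resize(d['pixels'][160:290,320:440],None,fx=3,fy=480/130)]))
E
```

```text
t 54.775 pos [ 0.4593 -0.242   0.3026] rot [-2.751 -1.516  0.   ] gap 0.016167615895049534 F [-0.6 -0.7 -2.2] q [-0.65  0.05  1.6   0.    1.49 -0.09]
yaw 57.71 tilt 0.01
-> (0.535, -0.2906, 0.302) [-0.06  9.    0.06]
```

View pics/s5.png

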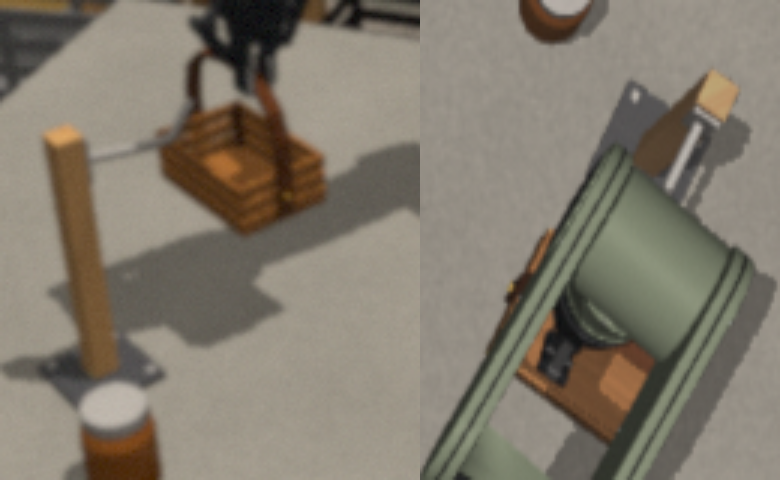

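In the scene crop the hook tip (188,110) points into the hoop opening between the legs. Move in 9 cm.

Request:
arm_command(commands="0 1 0 0 0 0 1;0 1.5 0 0 0 0 1;0 1.5 0 0 0 0 1;0 1.5 0 0 0 0 1;0 1.5 0 0 0 0 1;0 1 0 0 0 0 1;0 1 0 0 0 0 1;0 0 0 0 0 0 1;0 0 0 0 0 0 1")

```text
t: 56.0
eef_pos: [0.5354, -0.2905, 0.3025]
ee_rot: [-2.752, -1.515, 0.0]
force: [-0.6, 0.3, -2.4]
finger_gap: 0.016
finger_force: 58.8
```

```bash
python3 - <<'E'
from h import *
go((.535,-.2906,.302))
c=cam('scene');
for n,P in dict(seat=[.5153,-.3219,.255],tip=[.4857,-.3032,.28],h=[.5153,-.3219,.308]).items(): print(n,((proj(c,P)-[130,130])*5).round())
cv2.imwrite('pics/s6.png',cv2.resize(c['pixels'][130:250,130:270],None,fx=5,fy=5))
E
```

```text
t 56.0 pos [ 0.5354 -0.2905  0.3025] rot [-2.752 -1.515  0.   ] gap 0.015980577157845434 F [-0.6  0.3 -2.4] q [-0.64  0.24  1.38 -0.    1.52 -0.07]
yaw 57.67 tilt 0.03
-> (0.535, -0.2906, 0.302) [-0.02 -0.03  0.05]
seat [[265. 221.]]
tip [[311. 166.]]
h [[256. 143.]]
```

View pics/s6.png

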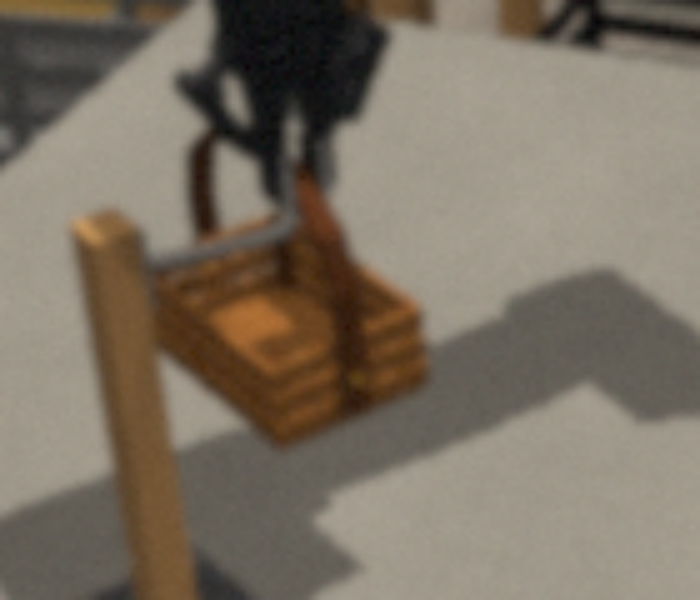

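The hoop is across the hook, past the tip. Lower it while watching the force.

Request:
arm_command(commands="0 0 1 0 0 0 1;0 0 1 0 0 0 1;0 0 1 0 0 0 1;0 0 0.8 0 0 0 1;0 0 0.4 0 0 0 1;0 0 0 0 0 0 1;0 0 0 0 0 0 1")

```text
t: 56.92
eef_pos: [0.5358, -0.2909, 0.2611]
ee_rot: [2.751, 1.515, 0.001]
force: [0.6, -0.6, -2.0]
finger_gap: 0.0163
finger_force: 58.8
```

Request:
arm_command(commands="0 0 0.3 0 0 0 1;0 0 0.2 0 0 0 1;0 0 0 0 0 0 1;0 0 0 0 0 0 1")

```text
t: 57.42
eef_pos: [0.5358, -0.2908, 0.2558]
ee_rot: [2.751, 1.515, 0.001]
force: [0.9, -0.6, -1.4]
finger_gap: 0.0161
finger_force: 58.9
```

Request:
arm_command(commands="0 0 0.2 0 0 0 1;0 0 0.2 0 0 0 1;0 0 0 0 0 0 1;0 0 0 0 0 0 1")

```text
t: 57.92
eef_pos: [0.5366, -0.2914, 0.2526]
ee_rot: [2.749, 1.514, 0.003]
force: [3.5, -2.3, 2.4]
finger_gap: 0.016
finger_force: 59.5
```

The contact pushes the tool towards the post, so the strip sits on the tip slope. Back off, shift 7 mm towards the post and lower again.

Request:
arm_command(commands="0 0 -0.5 0 0 0 1;0 0.7 0 0 0 0 1;0 0 0 0 0 0 1;0 0 0.3 0 0 0 1;0 0 0.2 0 0 0 1;0 0 0 0 0 0 1;0 0 0 0 0 0 1")

```text
t: 58.8
eef_pos: [0.5413, -0.2944, 0.2523]
ee_rot: [2.752, 1.515, -0.0]
force: [-3.0, 1.1, 3.3]
finger_gap: 0.0161
finger_force: 59.8
```

Request:
arm_command(commands="0 0 0.15 0 0 0 1;0 0 0 0 0 0 1;0 0 0 0 0 0 1")

```text
t: 59.18
eef_pos: [0.5414, -0.2946, 0.2518]
ee_rot: [2.751, 1.514, -0.0]
force: [-4.5, 2.8, 8.0]
finger_gap: 0.0163
finger_force: 60.3
```

Request:
arm_command(commands="0 0 0.15 0 0 0 1;0 0 0 0 0 0 1;0 0 0 0 0 0 1")

```text
t: 59.55
eef_pos: [0.5414, -0.2947, 0.2513]
ee_rot: [2.751, 1.514, -0.0]
force: [-6.4, 3.3, 11.9]
finger_gap: 0.016
finger_force: 60.8
```

Request:
arm_command(commands="0 0 -0.4 0 0 0 1;0 -0.35 0 0 0 0 1;0 0 0 0 0 0 1;0 0 0.3 0 0 0 1;0 0 0 0 0 0 1;0 0 0 0 0 0 1")

```text
t: 60.3
eef_pos: [0.539, -0.2928, 0.2515]
ee_rot: [2.75, 1.514, 0.001]
force: [-2.3, 2.1, 8.5]
finger_gap: 0.0164
finger_force: 60.4
```

```bash
python3 - <<'E'
from h import *
st();c=cam('scene');cv2.imwrite('pics/s7.png',cv2.resize(c['pixels'][130:250,130:270],None,fx=5,fy=5))
E
```

```text
t 60.3 pos [ 0.539  -0.2928  0.2515] rot [2.750e+00 1.514e+00 1.000e-03] gap 0.01635480663367884 F [-2.3  2.1  8.5] q [-0.64  0.28  1.44 -0.    1.42 -0.07]
```

View pics/s7.png

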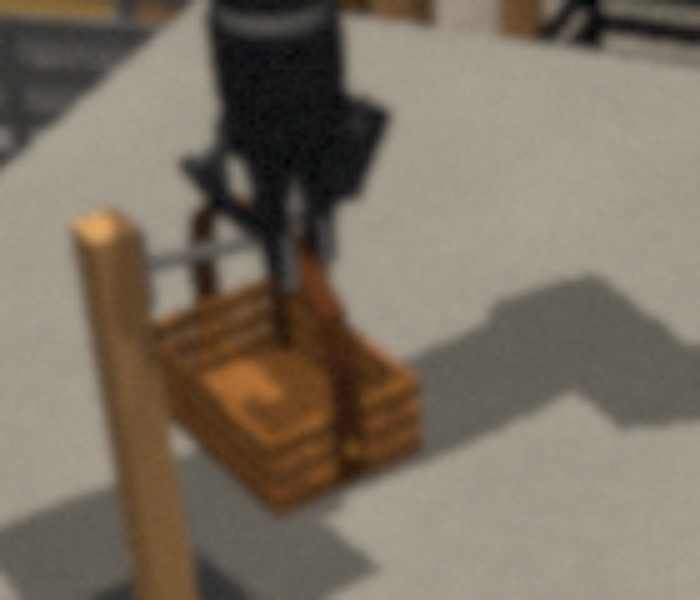

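The hoop rests on the hook. Ease the pressure, open partly, and rise straight up.

Request:
arm_command(commands="0 0 -0.15 0 0 0 1;0 0 0 0 0 0 1;0 0 0 0 0 0 0.6;0 0 0 0 0 0 0.4;0 0 0 0 0 0 0.2;0 0 0 0 0 0 0.2;0 0 0 0 0 0 0.1;0 0 0 0 0 0 0.1")

```text
t: 61.35
eef_pos: [0.5385, -0.2926, 0.2509]
ee_rot: [-2.752, -1.515, 0.0]
force: [1.0, 0.2, 0.4]
finger_gap: 0.0383
finger_force: 0.0
```

Request:
arm_command(commands="0 0 -0.5 0 0 0 0.1;0 0 -1 0 0 0 0.1;0 0 -2 0 0 0 0.1;0 0 -3 0 0 0 0.1;0 0 -4 0 0 0 0.1;0 0 -4 0 0 0 0.1;0 0 0 0 0 0 0.1")

```text
t: 62.22
eef_pos: [0.54, -0.2936, 0.4024]
ee_rot: [2.743, 1.51, 0.007]
force: [-0.1, 0.1, 0.3]
finger_gap: 0.0382
finger_force: 0.0
```

```bash
python3 - <<'E'
from h import *
go((.40,-.05,.40));c=cam('scene','s8.png')
E
```

```text
t 62.225 pos [ 0.54   -0.2936  0.4024] rot [2.743 1.51  0.007] gap 0.038222877525402946 F [-0.1  0.1  0.3] q [-0.64  0.22  1.21  0.    1.7  -0.07]
yaw 57.67 tilt 0.63
-> (0.4, -0.05, 0.4) [ 13.1  -24.86  -0.04]
```

View pics/s8.png

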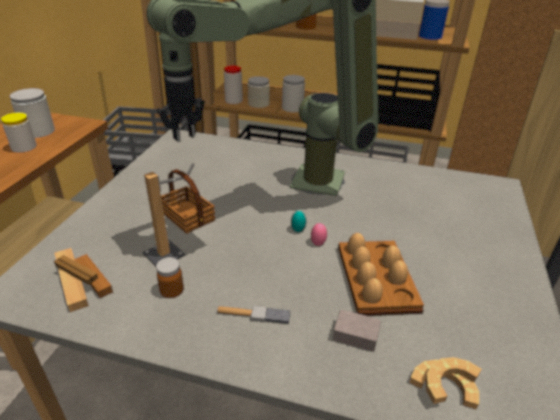

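The basket hangs on the hook at (186,200), and all six eggs are in the tray at (357–400, 240–290). Move away, let it settle and check the tilt and swing.

Request:
arm_command(commands="2 -4 0 0 0 0 0;2 -4 0 0 0 0 0;2 -4 0 0 0 0 0;2 -4 0 0 0 0 0;2 -4 0 0 0 0 0;2 -4 0 0 0 0 0;0 0 0 0 0 0 0;0 0 0 0 0 0 0;0 0 0 0 0 0 0;0 0 0 0 0 0 0")

```text
t: 63.52
eef_pos: [0.4002, -0.0635, 0.3957]
ee_rot: [-2.752, -1.513, 0.001]
force: [0.4, -0.4, -0.3]
finger_gap: 0.0427
finger_force: 0.0
```

```bash
python3 - <<'E'
from h import *
cv2.imwrite('pics/a.png',cam('scene')['pixels'])
E
```

Request:
arm_command(commands="0 0 0 0 0 0 0;0 0 0 0 0 0 0;0 0 0 0 0 0 0;0 0 0 0 0 0 0;0 0 0 0 0 0 0;0 0 0 0 0 0 0;0 0 0 0 0 0 0;0 0 0 0 0 0 0;0 0 0 0 0 0 0;0 0 0 0 0 0 0")

```text
t: 64.82
eef_pos: [0.3999, -0.0628, 0.3961]
ee_rot: [2.752, 1.515, -0.0]
force: [-0.2, -0.3, -0.6]
finger_gap: 0.043
finger_force: 0.0
```

Request:
arm_command(commands="0 0 0 0 0 0 0;0 0 0 0 0 0 0;0 0 0 0 0 0 0;0 0 0 0 0 0 0;0 0 0 0 0 0 0;0 0 0 0 0 0 0;0 0 0 0 0 0 0;0 0 0 0 0 0 0;0 0 0 0 0 0 0;0 0 0 0 0 0 0")

```text
t: 66.08
eef_pos: [0.3999, -0.0628, 0.3961]
ee_rot: [2.752, 1.515, 0.0]
force: [-0.2, 0.5, 0.2]
finger_gap: 0.0428
finger_force: 0.0
```

```bash
python3 - <<'E'
from h import *
a=cv2.imread('pics/a.png');c=cam('scene');d=cam('top')
b=c['pixels'];print('diff basket',cv2.absdiff(a,b)[150:240,150:225].max(), cv2.absdiff(a,b)[150:240,150:225].mean())
f=lambda P:proj(c,P)[0]
ex=cv2.resize(b[150:250,140:230],None,fx=5,fy=5)
R=np.array([[.845,.534],[-.534,.845]]) # cols post x,y
for s in(-1,1):
  for k in(-1,1):
    for z in(.0955,.1555):
      q=np.r_[np.array([.5165,-.3225])+R@[.055*s,.08*k],z]; cv2.circle(ex,tuple(((f(q)-[140,150])*5).astype(int)),3,(0,255,0),-1)
g=cv2.resize(d['pixels'][160:290,320:440],None,fx=2.6,fy=500/130)
cv2.imwrite('pics/s9.png',np.hstack([ex,g]))
E
```

```text
diff basket 45 3.3334814814814813
```

View pics/s9.png

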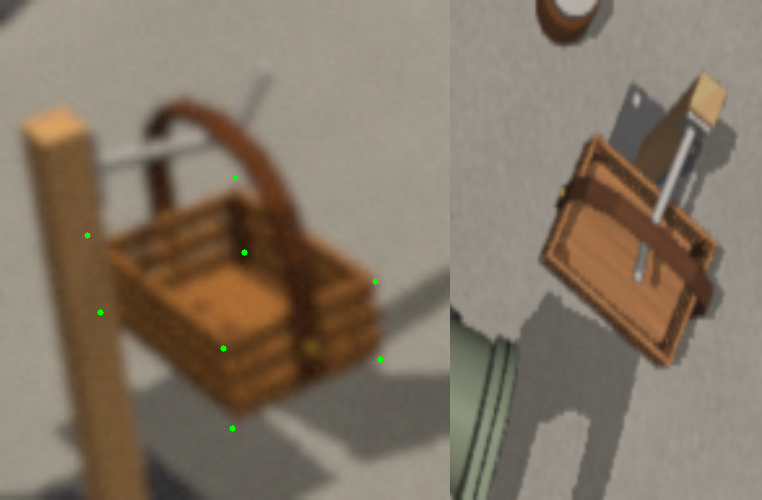

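The basket hangs from the hook, but I want its tilt and the handle offset. I'll fit its pose from the corners seen in both views.

```bash
python3 - <<'E'
from h import *
from scipy.optimize import least_squares
from scipy.spatial.transform import Rotation as Ro
c=cam('scene');d=cam('top')
S={(1,1,1):(235,192),(1,-1,1):(105,242),(-1,1,1):(380,286),(-1,-1,1):(235,345),(-1,-1,0):(238,415),(-1,1,0):(380,352)}
T={(1,1,1):(595,140),(1,-1,1):(718,245),(-1,-1,1):(668,365),(-1,1,1):(545,260)}
loc=lambda k:np.array([k[0]*.055,k[1]*.08,.06*k[2]])
best=None
for flip in(1,-1):
  def res(p):
    R=Ro.from_euler('ZXY',p[3:]).as_matrix(); r=[]
    for k,v in S.items():
        k=(k[0],k[1]*flip,k[2]); r+=list(proj(c,R@loc(k)+p[:3])[0]-[140+v[0]/5,150+v[1]/5])
    for k,v in T.items(): r+=list(proj(d,R@loc(k)+p[:3])[0]-[320+(v[0]-450)/2.6,160+v[1]/3.846])
    return r
  s=least_squares(res,[.516,-.322,.0975,np.radians(-32.3),0,0])
  if best is None or s.cost<best[0]: best=(s.cost,s.x,s.fun,flip)
p=best[1];R=Ro.from_euler('ZXY',p[3:]);h=R.apply([0,0,.16])+p[:3]
print(best[0],best[3],p[:3],np.degrees(p[3:]),'handle',h,'seat',[.5153,-.3219,.255],np.round(best[2],1))
e=h-np.array([.5153,-.3219,.2575]);print('post x',e@[.845,-.534,0],'post y',e@[.534,.845,0])
E
```

```text
206.04330377359307 1 [ 0.55981512 -0.3133059   0.1111042 ] [-19.77555949  30.21777398 -43.34023011] handle [ 0.43666365 -0.33126425  0.21165873] seat [0.5153, -0.3219, 0.255] [ 0.3  6.1 -2.1  2.8  0.5 -2.2  0.2 -8.3 -3.4 -5.2 -2.5  3.1  4.7  7.9
 -2.3 -0.4 -8.3 -8.3 -1.   1.8]
post x -0.061447203848622844 post y -0.04990460226231419
```

```bash
python3 - <<'E'
from h import *
from scipy.optimize import least_squares
from scipy.spatial.transform import Rotation as Ro
c=cam('scene');d=cam('top')
S={(-1,-1,1):(235,192),(1,-1,1):(105,242),(-1,1,1):(380,286),(1,1,1):(235,345),(1,1,0):(238,415),(-1,1,0):(380,352)}
T={(1,1,1):(595,140),(1,-1,1):(718,245),(-1,-1,1):(668,365),(-1,1,1):(545,260)}
loc=lambda k:np.array([k[0]*.055,k[1]*.08,.06*k[2]])
def res(p):
    R=Ro.from_euler('ZXY',p[3:]).as_matrix(); r=[]
    for k,v in S.items(): r+=list(proj(c,R@loc(k)+p[:3])[0]-[140+v[0]/5,150+v[1]/5])
    for k,v in T.items(): r+=list(proj(d,R@loc(k)+p[:3])[0]-[320+(v[0]-450)/2.6,160+v[1]/3.846])
    return r
s=least_squares(res,[.516,-.322,.0975,np.radians(-32.3),0,0])
p=s.x;R=Ro.from_euler('ZXY',p[3:]);h=R.apply([0,0,.16])+p[:3]
print(s.cost,p[:3],np.degrees(p[3:]),'handle',h,np.round(s.fun,1))
e=h-np.array([.5153,-.3219,.255]);print(np.linalg.norm(e),'post x',e@[.845,-.534,0],'post y',e@[.534,.845,0],'tilt',np.degrees(np.arccos(R.as_matrix()[2,2])))
E
```

```text
13.133307683922983 [ 0.51844053 -0.31979905  0.09330713] [-31.3434751    3.61671836  -2.65491567] handle [ 0.50686637 -0.32455484  0.25281707] [ 0.5 -0.6 -2.8 -0.1 -0.2 -1.5 -1.4 -1.1 -0.2  1.7  0.9  1.6 -1.1 -0.7
 -0.7 -0.1 -0.1  1.6 -0.7  0.8]
0.009107109220629756 post x -0.005708733717082424 post y -0.006746895911466443 tilt 4.485517044456187
```

The handle is about 9 mm from the seat and the tilt is about 4.5°, both well inside the limits. One last stillness check, then hand in.

```bash
python3 - <<'E'
from h import *
a=cam('scene')['pixels'];b=[cam('scene')['pixels'] for _ in range(8)][-1]
f=lambda r:cv2.absdiff(cv2.GaussianBlur(a,(5,5),0),cv2.GaussianBlur(b,(5,5),0))[r].mean()
print(f(np.s_[150:240,160:225]),f(np.s_[330:400,200:300]))
print(arm.close_job())
E
```

```text
0.5697435897435897 0.5025714285714286
the job is handed in; nothing more can be done
None
```

I handed in the job: all six eggs stand upright in their own pockets and the basket hangs still on the hook. The handle middle is about 9 mm from the seat with about 4.5° of tilt, as estimated from the camera views. The hand-in call gave no verdict.

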